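# Open the double-latched dark enclosure on the optical table

### The job

Open the dark enclosure to get at the sample stage: draw back its red-knobbed bolt, raise the lid a little and let go of it so that it stands ajar, then reach under its front lip, feel for the hidden safety catch, push it gently to the left (towards the bolt's side) until it stops, and swing the lid open well past 45 degrees. Let go and leave the lid standing open with the bolt still drawn; do not force the catch by pushing it or by pulling the lid, and leave the other things on the table where they are.

Things in the scene. Friction and masses are not known exactly. Their poses are not given: they have to be found in the camera images.
- enclosure: Grey box fixed to the table, 220 deep (x) x 280 wide (y) x 120 high mm under a white lid. Origin: centre of its underside. x points from its front (facing the robot, where the lid opens) to the hinge, y to its left (bolt side), z up. The lid overhangs the front wall (x = -110) by 40 mm. A fixed ledge on the front wall fills x = -144 to -110, y = -120 to 120, z = 57 to 71 mm, below the catch.
- slot (a point): Middle of the dark slot in the front wall under the lip (x -110, y 0, z 100 mm of the enclosure). Through it sticks the hidden catch, whose place is NOT measured: an orange tab 14 mm wide in y, out to x = -145, z = 85 to 118 mm, at first centred anywhere from y -55 to +55 mm. It slides 18 mm to +y (left) at about 3 N to a stop and stays put; from 16 mm on the lid is free. Over 25 N damages it.
- lid (a joint): Lid angle, rad: 0 shut, grows as the front edge rises, limit 1.3. The lid (0.5 kg, 260 mm hinge to front edge, 280 wide, 10 thick) has a stiff hinge and stays at any angle; raising takes 6 to 9 N at the front edge. Bolt locked: moves under 0.02. Bolt drawn: comes up to 0.25, where the catch holds it until pushed aside; pulling it against the catch with over 40 N does damage.
- lid_handle (a point): Middle of the black bar handle on the lid near its front edge: round bar 12 mm thick, 100 mm long along the enclosure's y, axis 40 mm above the lid's top, 230 mm from the hinge (lid shut: x -120, y -40, z 171 mm of the enclosure). Turns with the lid.
- lid_lip (a point): Middle of the lower front edge of the lid (lid shut: x -150, y 0, z 121 mm of the enclosure). Turns with the lid about the hinge line, which is parallel to the enclosure's y at x +110, z 120 mm. With the lid ajar, shut fingers pointing forward and down at about 45 degrees go in under this lip beside the tab, and can also swing the freed lid up from below.
- bolt (a joint): Travel of the bolt, m: 0 locked, 0.03 fully drawn; it slides towards the enclosure's -y (right) with about 3 N and stays where it is left. Clear of its keeper from 0.022 on. The keeper, a steel arch on the left side, stands at x -77 to -43, y 139 to 166 mm of the enclosure, up to z = 161 mm.
- bolt_knob (a point): Point on the axis of the upright red bolt knob, 16 mm in diameter, 37 high, on the lid; the point lies 16 mm below the knob's top and 30 mm above the lid's top (locked: x -60, y +70, z 161 mm of the enclosure). Moves with bolt and lid.
- oil_bottle_mid (a point): Centre of a small amber bottle with black cap, 40 mm in diameter, 75 high. Bystander.
- objective_mid (a point): Centre of an aluminium microscope objective standing upright, 34 mm in diameter, 56 high. Bystander.
- slide_box_mid (a point): Centre of a blue and white slide box, 90 x 50 x 32 mm. Bystander.

How it is judged:
By the outcome, as a careful person would: the job done as asked, in the order asked, and still so for the second after the job is handed in, with the robot touching nothing.
It also fails if it takes over 72 s, if anything falls off the work surface, if the arm or the gripper's body presses on something with over 40 N, if the wrist force passes 120 N, or if a joint passes its speed limit or range.

### The arm

A 7-joint arm with a two-finger parallel gripper is mounted at the origin on the work surface. World frame = base frame: x ahead of the robot, y to its left, z up, the work surface at z = 0. Lengths are in m, angles in rad, forces in N, time in s.
With the tool pointing down it reaches from about 0.35 to 0.9 m from the base axis. Payload 8.1 kg.
Tool frame: the origin (TCP) lies on the centre line of the jaws, within the pads' length; the fingertips stand 14 mm ahead of it and the grasp point (between the pads) lies 5 mm behind it; z points along the fingers, y is the direction in which the jaws open and shut (so a half turn about z gives the same grasp; the last joint's range is limited). The gripper opens to 92 mm and grips with 3 to 60 N. Pads are 19 mm wide; open, the fingers measure 130 mm over their backs; the gripper's body (75 mm by 190 mm) begins 47 mm behind the grasp point.
Start: joints at [-0.103, 0.434, 0.025, 1.573, -0.012, 1.134, -0.075], TCP at [0.625, -0, 0.217] pointing down, gripper open.
Joint ranges: [-2.62, 2.62], [-0.44, 2.09], [-1.27, 1.32], [0.08, 2.57], [-1.32, 4.46], [0.12, 2], [-2.74, 2.74]. Speed limits (rad/s): [2.22, 2.22, 3.01, 3.01, 3.14, 3.14, 3.14].

### API

Orientations are given as a rotation vector (axis times angle).
In Python, from cell import arm, optics gives the robot as it stands.
- The arm moves only by the shell command python3 -m creep 'ROWS' [FORCE]. ROWS is JSON, a list of rows, each an object with "translation": the shift along the tool's x, y, z in m, a list of three; "rot": the turn, a rotation vector about the tool's x, y, z in degrees, a list of three; "jaw": the finger opening in m, from 0 to 0.0918. In form: [{"translation": [x, y, z], "rot": [wx, wy, wz], "jaw": jaw}, ...]. A call has 1 to 12 rows; each row shifts and turns the commanded pose from where the row before left it, along the tool's axes as they then stand; what a row does not reach is not made up. A row lasts 1/12 s, in which the tool goes at most 41.7 mm and 7.16 degrees, less where a joint would pass 70% of its speed; a pose out of reach is approached as far as the arm can. A call is refused whole if a number of a shift passes 0.0417 or a number of a turn 7.16, either way. A call with a gripper value outside its range is refused whole. The fingers move at their own pace and stop on an object; FORCE is the grip in N (left out, the last holds). Time passes only in rows, so rows that do not move let the fingers close. It gives the time, the measured TCP pose, the force and the opening at its end, in the units of the state.
- arm.observe(): the state, without advancing time (a new reading comes with each control period).
- optics.get_image(name): name is "scene" or "side" or "wrist"; returns the picture (384x512x3 uint8, red, green, blue); there is no depth.
- optics.camera_info(name): a dict with "fx", "fy", "cx", "cy" (pixels), "R" (3x3) and "t" (3): a world point X has camera coordinates R X + t. Camera axes: x right, y down, z forward; pixel columns grow to the right and rows downward; lengths in m; the calibration is good to about 2 mm. A picture is of the moment at which its call begins: read the wrist's pose just before it. camera_info takes no time and is no camera call; for the wrist camera it gives the pose at the moment of the call.
- arm.sign_off(): hands the job in, once; it reports no verdict.
Trained networks look in the newest picture that a camera, given by its name, has taken for a name from the list of things; names that differ only in an ending like _2 or _b are one class to them, and where a whole thing is asked for, a point or a joint stands for the part that bears it (a point fixed in the world has none). Each returns a list of dicts, best first, with "score" (0 to 1); they miss things now and then, are a little off and sometimes report something else, mostly with a low value. They report only what shows in the picture. A call takes as long as a camera call.
- optics.boxes_of(camera, thing): "location" ([column, row] in pixels, amid what is visible of it).
- optics.pinpoint(camera, thing): "location" ([column, row] in pixels: a listed point, or the origin of a listed thing).
The state is a dict: "clock": time; "joints": joint angles; "dq": joint speeds; "joint_efforts": joint torques, N m; "position": TCP position; "ee_rot": TCP orientation; "force": force on the tool from outside, world axes, zero at the start; "ft_torque": the same for the moment, N m; "width": opening from 0.0 (shut) to 1.0 (fully open).
Only numpy, scipy, OpenCV 4.12 (cv2) and the standard library are available. Lean on these libraries where they do the work, as an engineer would, in place of code of your own. Each camera call takes 0.05 s, during which the arm holds its last target.

## Working session

There is one attempt and no reset: what is moved stays moved. The work goes in short steps, Python scripts to look and compute and a shell command to move; the robot and the scene stay as the last step left them, time stands still between calls to the robot, and variables do not carry over. Pictures are saved under pics/ and viewed, and the job is handed in when it is done.

```bash
ls; mkdir -p pics; cat > h.py <<'E'
import numpy as np,cv2
from cell import arm,optics
from scipy.spatial.transform import Rotation as Rn
def snap(c,f):
    im=optics.get_image(c); cv2.imwrite('pics/'+f,im[:,:,::-1]); return im
def ray(ci,px):
    d=np.array([(px[0]-ci['cx'])/ci['fx'],(px[1]-ci['cy'])/ci['fy'],1.]);R=np.array(ci['R']);t=np.array(ci['t'])
    return -R.T@t, R.T@d
def proj(ci,X):
    c=np.array(ci['R'])@np.array(X)+np.array(ci['t']); return [round(ci['fx']*c[0]/c[2]+ci['cx'],1),round(ci['fy']*c[1]/c[2]+ci['cy'],1)]
E
python3 - <<'E'
from h import *
s=arm.observe(); print({k:np.round(v,3) for k,v in s.items()})
for c in('scene','side','wrist'):
    snap(c,c+'0.png')
    ci=optics.camera_info(c); print(c,ci['fx'],np.round(ray(ci,(256,192)),3))
    for n in('enclosure','slot','lid_handle','lid_lip','bolt_knob'):
        print(n,[(np.round(d['location'],1).tolist(),round(d['score'],2)) for d in optics.pinpoint(c,n)[:2]])
E
```

```text
pics
{'clock': np.float64(0.0), 'joints': array([-0.103,  0.435,  0.025,  1.574, -0.012,  1.134, -0.075]), 'dq': array([-0.001,  0.002,  0.002,  0.   , -0.   , -0.002, -0.001]), 'joint_efforts': array([ 0.0000e+00, -6.6785e+01,  9.8500e-01, -3.1446e+01, -6.1000e-02,
        4.3000e-02,  0.0000e+00]), 'position': array([ 0.624, -0.   ,  0.216]), 'ee_rot': array([-2.221e+00, -2.221e+00,  2.000e-03]), 'force': array([-0.239,  0.158, -0.597]), 'ft_torque': array([ 0.016, -0.026, -0.021]), 'width': np.float64(1.002)}
scene 432.84448093496184 [[ 1.167 -0.763  0.718]
 [-0.511  0.683 -0.522]]
enclosure [([290.6, 236.0], 0.81)]
slot []
lid_handle [([250.0, 165.7], 0.65)]
lid_lip [([253.2, 175.0], 0.95)]
bolt_knob [([104.3, 269.3], 0.63), ([293.7, 169.3], 0.51)]
side 483.83524862992726 [[-0.096 -0.724  0.751]
 [ 0.594  0.592 -0.545]]
enclosure []
slot [([214.8, 185.2], 0.63), ([219.9, 147.8], 0.2)]
lid_handle [([214.7, 168.4], 0.96)]
lid_lip []
bolt_knob [([217.1, 147.6], 0.51)]
wrist 300.72233331821974 [[ 0.625  0.074  0.386]
 [-0.006 -0.263 -0.965]]
enclosure [([290.4, 126.9], 0.57)]
slot [([184.9, 106.7], 0.7)]
lid_handle [([144.9, 162.8], 0.69)]
lid_lip [([133.0, 105.1], 0.67), ([293.3, 127.0], 0.58)]
bolt_knob [([254.1, 16.6], 0.96)]
```

View pics/scene0.png

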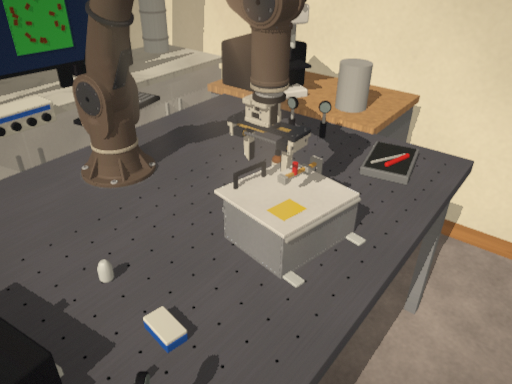

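View pics/side0.png

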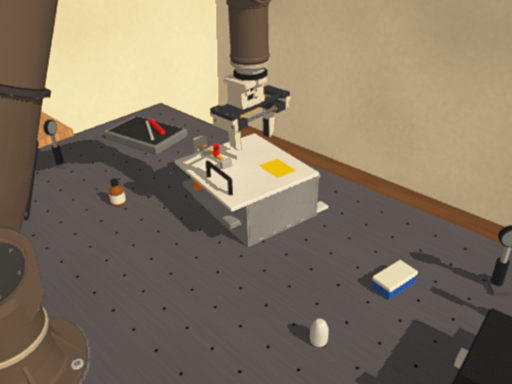

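View pics/wrist0.png

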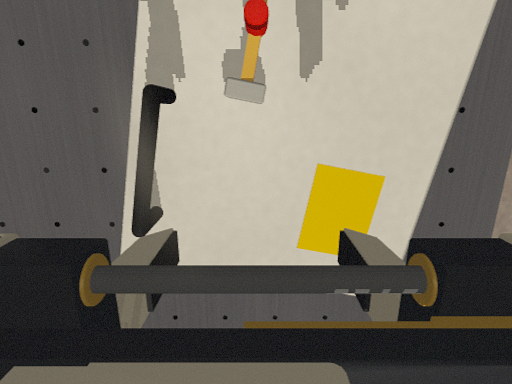

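```bash
python3 - <<'E'
import cv2
a=cv2.imread('pics/scene0.png')[130:280,200:370]; b=cv2.imread('pics/side0.png')[125:255,165:335]
cv2.imwrite('pics/sc_z.png',cv2.resize(a,None,fx=4.5,fy=4,interpolation=2)[:600]); cv2.imwrite('pics/si_z.png',cv2.resize(b,None,fx=4.5,fy=4.5,interpolation=2))
E
```

```text
(no output)
```

View pics/sc_z.png

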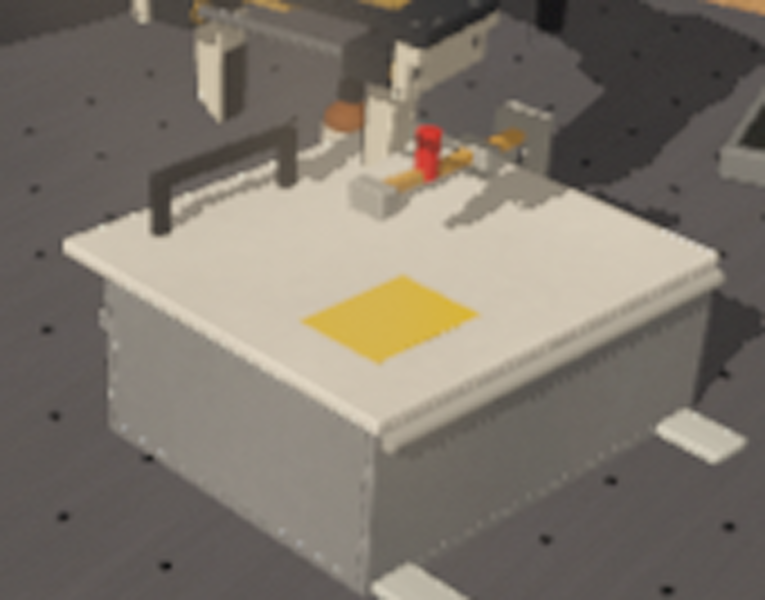

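View pics/si_z.png

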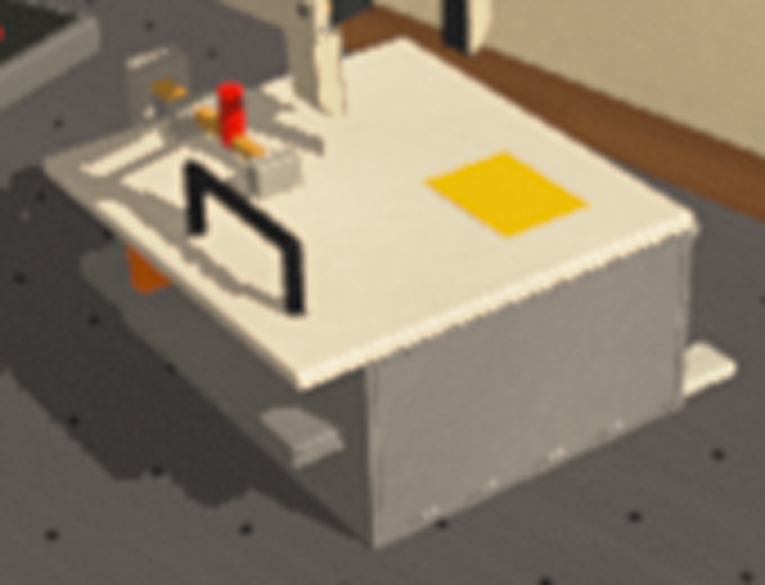

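```bash
cat > fit.py <<'E'
from h import *
from scipy.optimize import least_squares
O=[('scene',(-150,-140,131),(214,190.75)),('scene',(110,-140,131),(284,238)),('scene',(110,140,131),(359.1,193.2)),('scene',(-120,-90,174),(234.4,174.5)),('scene',(-120,10,174),(265.1,162)),('scene',(-60,70,177),(295.1,162.5)),('scene',(110,-140,0),(281.8,277.5)),
('side',(-150,-140,131),(231.7,209.4)),('side',(110,-140,131),(318.3,173.9)),('side',(110,140,131),(254.3,134.3)),('side',(-150,140,131),(175,161.2)),('side',(-110,-140,0),(247.7,246.6)),('side',(-120,10,174),(207.7,162.3)),('side',(-120,-90,174),(230.3,179.4)),('side',(-60,70,177),(216.1,144.6)),
('wrist',(-60,70,177),(256,12)),('wrist',(-120,-40,171),(148,160))]
C={c:optics.camera_info(c) for c in('scene','side','wrist')}
def T(p,X): 
    c,s=np.cos(p[2]),np.sin(p[2]);X=np.array(X)/1e3
    return np.array([p[0]+c*X[0]-s*X[1],p[1]+s*X[0]+c*X[1],X[2]])
f=lambda p:np.array([np.subtract(proj(C[c],T(p,X)),u) for c,X,u in O]).ravel()
if __name__=='__main__':
    r=least_squares(f,[.7,0,0],loss='soft_l1'); p=r.x; print(p,np.degrees(p[2])); print(np.round(f(p).reshape(-1,2),1).tolist())
    for n,X in dict(knob=(-60,70,161),handle=(-120,-40,171),lip=(-150,0,121),slot=(-110,0,100)).items(): print(n,T(p,X).round(4))
    for u in((194.6,189.4),(201,189)):
        # tab bottom edge front z=85, x=-145
        o,d=ray(C['side'],u); h=(0.085-o[2])/d[2]; q=o+h*d; c,s=np.cos(p[2]),np.sin(p[2]); e=q-[p[0],p[1],0]; print('tab',c*e[0]+s*e[1],-s*e[0]+c*e[1])
E
python3 fit.py
```

```text
[0.7 0.  0. ] 0.0
[[-8.0, 20.3], [12.6, 15.9], [-2.9, 5.2], [-5.9, 17.0], [-11.3, 13.7], [-8.8, 10.4], [11.2, 21.2], [44.3, 2.8], [26.5, -6.3], [9.7, 1.0], [19.3, 8.5], [39.7, 3.0], [29.7, 5.3], [38.0, 2.9], [21.8, 5.1], [24.6, 104.1], [53.3, 100.0]]
knob [0.64  0.07  0.161]
handle [ 0.58  -0.04   0.171]
lip [0.55  0.    0.121]
slot [0.59 0.   0.1 ]
tab -0.16625139714514536 0.1259967481061276
tab -0.15404884750349201 0.11509980475210779
```

Rounding in proj broke the derivative; set diff step.

```bash
sed -i "s/loss='soft_l1'/loss='soft_l1',diff_step=1e-2,x_scale=.1/; s/\[.7,0,0\]/[.7,.05,.1]/" fit.py; sed -i 's/round(ci\(.*\),1),round(\(.*\),1)\]/ci\1,\2]/' h.py; grep return h.py; sed -i "s/diff_step=1e-2,//" fit.py; python3 fit.py
```

```text
im=optics.get_image(c); cv2.imwrite('pics/'+f,im[:,:,::-1]); return im
    return -R.T@t, R.T@d
    c=np.array(ci['R'])@np.array(X)+np.array(ci['t']); return [ci['fx']*c[0]/c[2]+ci['cx'],ci['fy']*c[1]/c[2]+ci['cy']]
[ 0.66993906  0.05358858 -0.18621964] -10.669599677875462
[[-1.1, -0.8], [-0.6, -2.5], [0.3, -0.5], [0.3, -0.8], [-2.0, 0.1], [-0.6, -0.3], [-0.9, 1.7], [0.6, -1.4], [1.2, -2.2], [0.5, -1.4], [-0.3, -1.3], [1.2, 0.0], [0.5, -1.0], [0.1, -1.2], [0.2, -0.3], [0.5, -3.4], [-1.5, 4.2]]
knob [0.6239 0.1335 0.161 ]
handle [0.5446 0.0365 0.171 ]
lip [0.5225 0.0814 0.121 ]
slot [0.5618 0.074  0.1   ]
tab -0.14724190667954096 0.045941299456890114
tab -0.1332328077685245 0.037491995348320734
```

```bash
python3 -m creep '[{"translation":[0.0267,0,0],"rot":[0,0,0],"jaw":0.06},{"translation":[0.0267,0,0],"rot":[0,0,0],"jaw":0.06},{"translation":[0.0267,0,0],"rot":[0,0,0],"jaw":0.06},{"translation":[0.0267,0,0],"rot":[0,0,0],"jaw":0.06},{"translation":[0.0267,0,0],"rot":[0,0,0],"jaw":0.06},{"translation":[0,0,0],"rot":[0,0,5.35],"jaw":0.06},{"translation":[0,0,0],"rot":[0,0,5.35],"jaw":0.06},{"translation":[0,0,0],"rot":[0,0,0],"jaw":0.06},{"translation":[0,0,0],"rot":[0,0,0],"jaw":0.06}]' 15
cat > chk.py <<'E'
from h import *
import sys
s=arm.observe(); R=Rn.from_rotvec(s['ee_rot']).as_matrix()
P=[0.66994,0.05359,-0.18622]
def enc(X):
    c,sn=np.cos(P[2]),np.sin(P[2]);e=np.array(X)-[P[0],P[1],0]; return np.array([c*e[0]+sn*e[1],-sn*e[0]+c*e[1],e[2]])*1e3
Re=Rn.from_euler('z',-P[2]).as_matrix()@R
if __name__=='__main__':
    print('t',round(float(s['clock']),2),'tcp',np.round(s['position'],4),'enc',enc(s['position']).round(1),'F_enc',(Rn.from_euler('z',-P[2]).as_matrix()@s['force']).round(2),'w',round(float(s['width']),3)); print('tool axes in enc (cols)\n',Re.round(3))
    print('tip',enc(s['position']+R@[0,0,.014]).round(1))
    for c in sys.argv[2:]: snap(c,c+sys.argv[1]+'.png')
E
python3 chk.py 1 wrist side
```

```text
clock: 1.65
position: [0.625, 0.1334, 0.2167]
ee_rot: [2.416, 2.008, -0.0]
force: [-0.5, -1.2, 0.3]
width: 0.656
t 1.65 tcp [0.625  0.1334 0.2167] enc [-58.9  70.1 216.7] F_enc [-0.31 -1.23  0.3 ] w 0.656
tool axes in enc (cols)
 [[-0.002  1.     0.   ]
 [ 1.     0.002 -0.   ]
 [-0.     0.    -1.   ]]
tip [-58.9  70.1 202.7]
```

View pics/wrist1.png

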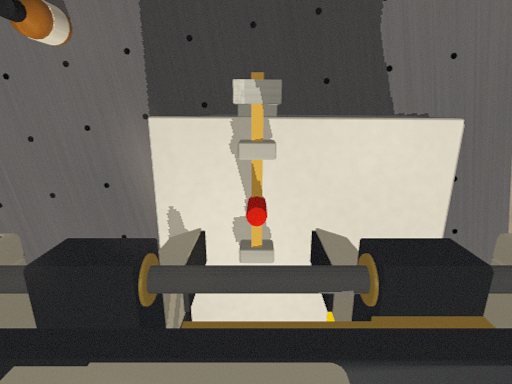

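View pics/side1.png

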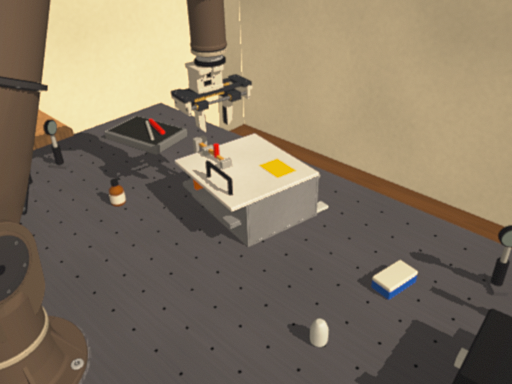

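```bash
python3 - <<'E'
from h import *; from fit import T
P=[0.66994,0.05359,-0.18622]; ci=optics.camera_info('wrist')
print(proj(ci,T(P,(-60,70,177))),proj(ci,T(P,(-60,70,131))),proj(ci,T(P,(-60,150,161))))
E
python3 -m creep '[{"translation":[0,0,0.016],"rot":[0,0,0],"jaw":0.05},{"translation":[0,0,0.016],"rot":[0,0,0],"jaw":0.05},{"translation":[0,0,0.016],"rot":[0,0,0],"jaw":0.05},{"translation":[0,0,0],"rot":[0,0,0],"jaw":0.05},{"translation":[0,0,0],"rot":[0,0,0],"jaw":0.05}]'
python3 chk.py 2 wrist scene
```

```text
[np.float64(256.43297789329563), np.float64(214.44759976061815)] [np.float64(256.63667322554716), np.float64(196.954884880269)] [np.float64(256.5057316778548), np.float64(100.7760881229706)]
clock: 2.17
position: [0.6246, 0.1329, 0.1683]
ee_rot: [-2.418, -2.005, 0.003]
force: [0.5, 0.4, 0.6]
width: 0.543
t 2.17 tcp [0.6246 0.1329 0.1683] enc [-59.3  69.5 168.3] F_enc [0.38 0.5  0.56] w 0.543
tool axes in enc (cols)
 [[-0.     1.    -0.002]
 [ 1.     0.    -0.001]
 [-0.001 -0.002 -1.   ]]
tip [-59.3  69.5 154.3]
```

View pics/wrist2.png

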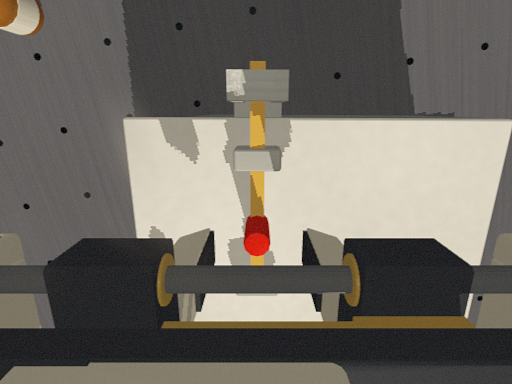

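View pics/scene2.png

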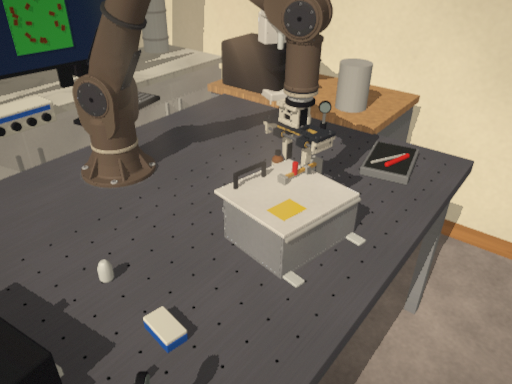

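```bash
python3 -m creep '[{"translation":[0,0,0],"rot":[0,0,0],"jaw":0.01},{"translation":[0,0,0],"rot":[0,0,0],"jaw":0.01},{"translation":[0,0,0],"rot":[0,0,0],"jaw":0.01},{"translation":[0,0,0],"rot":[0,0,0],"jaw":0.01},{"translation":[0,0,0],"rot":[0,0,0],"jaw":0.01},{"translation":[0,0,0],"rot":[0,0,0],"jaw":0.01}]' 15
python3 chk.py 3
python3 -m creep '[{"translation":[-0.005,0,0],"rot":[0,0,0],"jaw":0.01},{"translation":[-0.005,0,0],"rot":[0,0,0],"jaw":0.01},{"translation":[-0.005,0,0],"rot":[0,0,0],"jaw":0.01}]'
```

```text
clock: 2.77
position: [0.6251, 0.1335, 0.1689]
ee_rot: [2.419, 2.005, 0.0]
force: [0.6, 0.4, -0.8]
width: 0.157
t 2.77 tcp [0.6251 0.1335 0.1689] enc [-58.9  70.2 168.9] F_enc [ 0.56  0.5  -0.82] w 0.157
tool axes in enc (cols)
 [[ 0.001  1.     0.   ]
 [ 1.    -0.001  0.   ]
 [ 0.     0.    -1.   ]]
tip [-58.9  70.2 154.9]
clock: 3.02
position: [0.6221, 0.1179, 0.1687]
ee_rot: [2.419, 2.004, -0.0]
force: [0.0, -0.2, -0.1]
width: 0.111
```

```bash
python3 chk.py 4 wrist scene
```

```text
t 3.02 tcp [0.6221 0.1179 0.1687] enc [-58.9  54.3 168.7] F_enc [ 0.06 -0.24 -0.09] w 0.111
tool axes in enc (cols)
 [[ 0.001  1.    -0.   ]
 [ 1.    -0.001 -0.   ]
 [-0.    -0.    -1.   ]]
tip [-58.9  54.3 154.7]
```

View pics/wrist4.png

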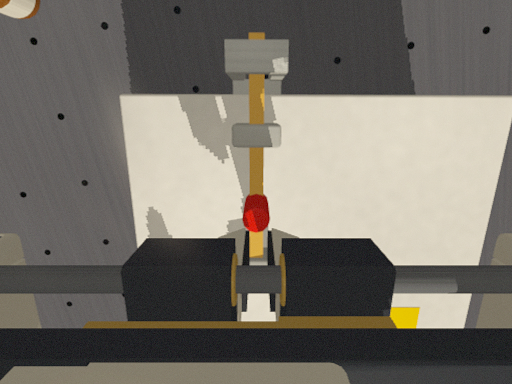

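```bash
python3 - <<'E'
from h import *; from fit import T
P=[0.66994,0.05359,-0.18622]; ci=optics.camera_info('wrist')
for y in(55,60,65,70,75): print(y,proj(ci,T(P,(-60,y,177))))
s=arm.observe();R=Rn.from_rotvec(s['ee_rot']).as_matrix();print('tip',proj(ci,s['position']+R@[0,0,.014]),'tcp',proj(ci,s['position']),'tip+9',proj(ci,s['position']+R@[.0095,0,.014]))
E
python3 -c "
import cv2
a=cv2.imread('pics/wrist4.png')[180:340,160:360];cv2.imwrite('pics/w4z.png',cv2.resize(a,None,fx=3.7,fy=3.7,interpolation=2))"
```

```text
55 [np.float64(255.81937437170433), np.float64(239.90690499125776)]
60 [np.float64(255.77714284019245), np.float64(231.909145098362)]
65 [np.float64(255.73422483828082), np.float64(223.78138221396136)]
70 [np.float64(255.69060349103097), np.float64(215.52042058124198)]
75 [np.float64(255.64626136583803), np.float64(207.12295883312504)]
tip [np.float64(258.1374463217782), np.float64(228.06589564615362)] tcp [np.float64(258.17060682376524), np.float64(236.7844918161985)] tip+9 [np.float64(258.13522689465043), np.float64(214.31812394642083)]
```

View pics/w4z.png

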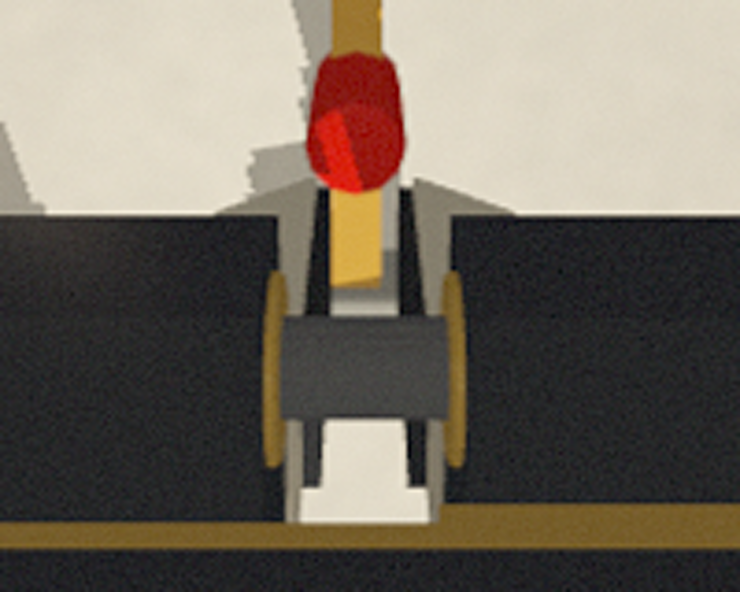

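View pics/scene4.png

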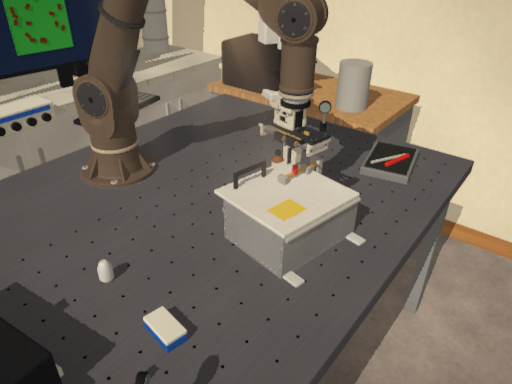

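```bash
python3 -m creep '[{"translation":[0,0,-0.02],"rot":[0,0,0],"jaw":0.0},{"translation":[0,0,-0.02],"rot":[0,0,0],"jaw":0.0},{"translation":[0.02,0,0],"rot":[0,0,0],"jaw":0.0},{"translation":[0.017,0,0],"rot":[0,0,0],"jaw":0.0},{"translation":[0,0,0],"rot":[0,0,0],"jaw":0.0},{"translation":[0,0,0],"rot":[0,0,0],"jaw":0.0}]'
python3 chk.py 5 wrist 
python3 - <<'E'
from h import *; from fit import T
P=[0.66994,0.05359,-0.18622]; ci=optics.camera_info('wrist')
for y,z in((65,177),(70,177),(120,150),(100,150),(80,150)): print(y,z,proj(ci,T(P,(-60,y,z))))
E
```

```text
clock: 3.62
position: [0.6284, 0.1572, 0.2078]
ee_rot: [-2.415, -2.007, 0.001]
force: [-0.1, -0.6, -0.5]
width: 0.001
t 3.62 tcp [0.6284 0.1572 0.2078] enc [-60.   94.1 207.8] F_enc [-0.   -0.65 -0.5 ] w 0.001
tool axes in enc (cols)
 [[-0.002  1.    -0.002]
 [ 1.     0.002  0.   ]
 [ 0.    -0.002 -1.   ]]
tip [-60.   94.1 193.8]
65 177 [np.float64(257.59159234021644), np.float64(254.5887745846972)]
70 177 [np.float64(257.5927995745585), np.float64(248.35292380491285)]
120 150 [np.float64(257.6655766011131), np.float64(173.22316630304812)]
100 150 [np.float64(257.6593595680855), np.float64(198.23309611505002)]
80 150 [np.float64(257.65342940413564), np.float64(222.08900672395754)]
```

View pics/wrist5.png

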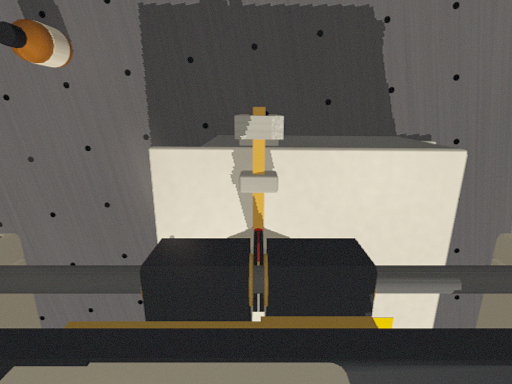

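```bash
python3 -m creep '[{"translation":[-0.005,0,0],"rot":[0,0,0],"jaw":0.0},{"translation":[0,0,0.013],"rot":[0,0,0],"jaw":0.0},{"translation":[0,0,0.013],"rot":[0,0,0],"jaw":0.0},{"translation":[0,0,0.013],"rot":[0,0,0],"jaw":0.0},{"translation":[0,0,0],"rot":[0,0,0],"jaw":0.0}]'
python3 chk.py 6
python3 -m creep '[{"translation":[-0.005,0,0],"rot":[0,0,0],"jaw":0.0},{"translation":[-0.005,0,0],"rot":[0,0,0],"jaw":0.0},{"translation":[-0.005,0,0],"rot":[0,0,0],"jaw":0.0},{"translation":[-0.005,0,0],"rot":[0,0,0],"jaw":0.0}]'
python3 chk.py 7 wrist
```

```text
clock: 4.08
position: [0.6276, 0.1485, 0.1677]
ee_rot: [-2.42, -2.003, 0.004]
force: [-0.2, 0.7, 0.2]
width: 0.003
t 4.08 tcp [0.6276 0.1485 0.1677] enc [-59.2  85.4 167.7] F_enc [-0.29  0.61  0.18] w 0.003
tool axes in enc (cols)
 [[ 0.002  1.    -0.002]
 [ 1.    -0.002 -0.002]
 [-0.002 -0.002 -1.   ]]
tip [-59.2  85.4 153.7]
clock: 4.42
position: [0.6246, 0.1294, 0.1704]
ee_rot: [2.419, 2.003, 0.001]
force: [-0.0, 1.1, 0.2]
width: 0.003
t 4.42 tcp [0.6246 0.1294 0.1704] enc [-58.6  66.1 170.4] F_enc [-0.21  1.07  0.17] w 0.003
tool axes in enc (cols)
 [[ 0.001  1.     0.001]
 [ 1.    -0.001 -0.   ]
 [-0.     0.001 -1.   ]]
tip [-58.6  66.1 156.4]
```

View pics/wrist7.png

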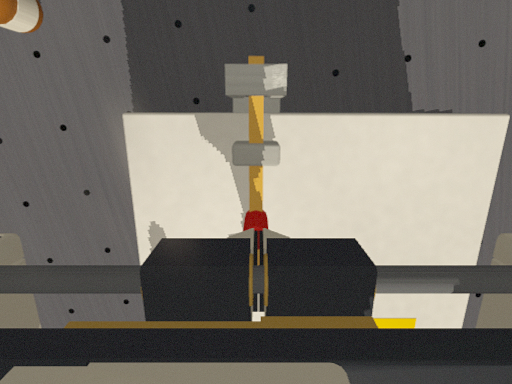

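```bash
python3 - <<'E'
from h import *; from fit import T
P=[0.66994,0.05359,-0.18622]
s=arm.observe();R=Rn.from_rotvec(s['ee_rot']).as_matrix()
for c,(x0,y0) in(('scene',(220,90)),('side',(150,80))):
    im=snap(c,'tmp.png')[:,:,::-1]; ci=optics.camera_info(c)
    z=cv2.resize(im[y0:y0+130,x0:x0+130],None,fx=4.6,fy=4.6,interpolation=2)
    def mk(X,col):
        u=proj(ci,X); cv2.circle(z,(int((u[0]-x0+.5)*4.6),int((u[1]-y0+.5)*4.6)),3,col,-1)
    mk(s['position'],(0,255,0)); mk(s['position']+R@[0,0,.014],(255,0,0)); mk(T(P,(-60,67,177)),(255,0,255));mk(T(P,(-60,67,131)),(255,255,0))
    cv2.imwrite('pics/z8'+c+'.png',z)
E
```

```text
(no output)
```

View pics/z8scene.png

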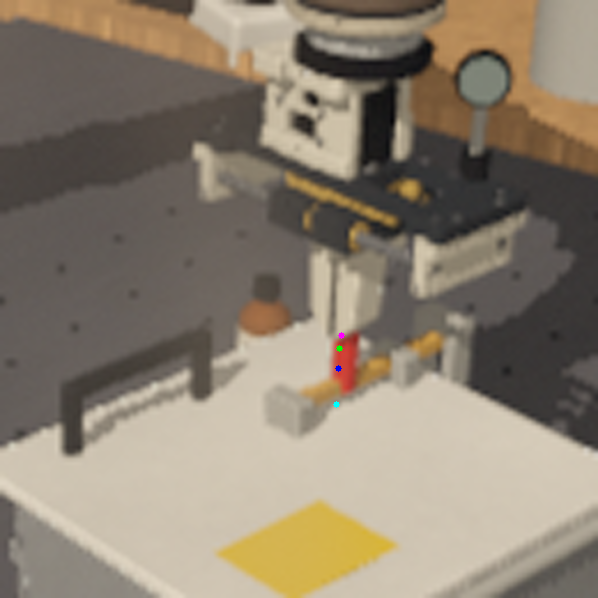

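View pics/z8side.png

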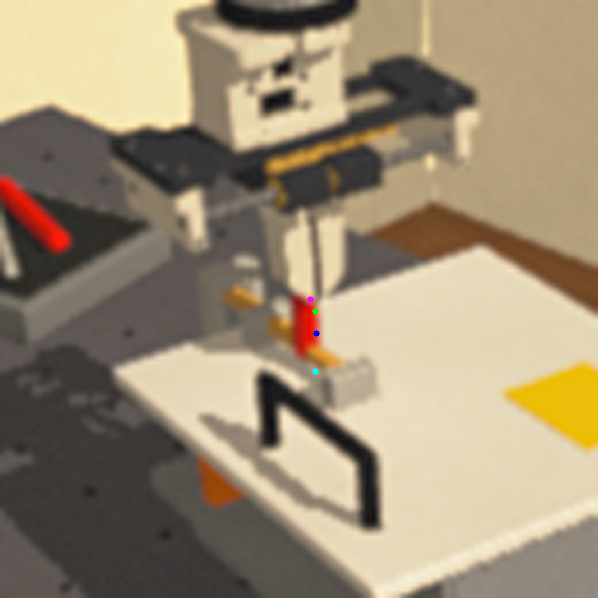

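```bash
python3 - <<'E'
from h import *; from chk import enc
def tri(obs):
    A=np.zeros((3,3));b=np.zeros(3)
    for c,u in obs:
        o,d=ray(optics.camera_info(c),u);d/=np.linalg.norm(d);M=np.eye(3)-np.outer(d,d);A+=M;b+=M@o
    X=np.linalg.solve(A,b);return X,[np.subtract(proj(optics.camera_info(c),X),u).round(1) for c,u in obs]
S=lambda a,b:('scene',(220+a/4.6-.5,90+b/4.6-.5)); D=lambda a,b:('side',(150+a/4.6-.5,80+b/4.6-.5))
for n,o in dict(tip=[S(345,328),D(318,296)],knobtop=[S(345,338),D(305,298)],knobbot=[S(346,388),D(307,354)]).items():
    X,r=tri(o);print(n,X.round(4),enc(X).round(1),r)
s=arm.observe();print(s['position'],s['joints'])
E
```

```text
tip [0.6263 0.1279 0.1817] [-56.7  65.  181.7] [array([-0.3,  0.8]), array([-0.4, -0.8])]
knobtop [0.6239 0.1348 0.1753] [-60.3  71.2 175.3] [array([ 0.2, -0.4]), array([0.2, 0.4])]
knobbot [0.6245 0.1382 0.1392] [-60.4  74.7 139.2] [array([ 0., -0.]), array([0., 0.])]
[0.62458296 0.12965975 0.170183  ] [-0.31193025  0.4931725   0.03472268  1.59910766 -0.0186771   1.04914098
 -0.46004825]
```

```bash
python3 -m creep '[{"translation":[0,0,-0.016],"rot":[0,0,0],"jaw":0.0},{"translation":[0.012,0,0],"rot":[0,0,0],"jaw":0.0},{"translation":[0.013,0,0],"rot":[0,0,0],"jaw":0.0},{"translation":[0,0,0.016],"rot":[0,0,0],"jaw":0.0},{"translation":[0,0,0.01],"rot":[0,0,0],"jaw":0.0},{"translation":[0,0,0],"rot":[0,0,0],"jaw":0.0}]'
python3 - <<'E'
from h import *; from fit import T
P=[0.66994,0.05359,-0.18622]
s=arm.observe();R=Rn.from_rotvec(s['ee_rot']).as_matrix()
for c,(x0,y0) in(('scene',(220,90)),('side',(150,80))):
    im=snap(c,'tmp.png')[:,:,::-1]; ci=optics.camera_info(c)
    z=cv2.resize(im[y0:y0+130,x0:x0+130],None,fx=4.6,fy=4.6,interpolation=2)
    def mk(X,col):
        u=proj(ci,X); cv2.circle(z,(int((u[0]-x0+.5)*4.6),int((u[1]-y0+.5)*4.6)),3,col,-1)
    mk(s['position'],(0,255,0)); mk(s['position']+R@[0,0,.014],(255,0,0))
    cv2.imwrite('pics/z9'+c+'.png',z)
E
python3 chk.py 9
```

```text
clock: 5.07
position: [0.6273, 0.1561, 0.1564]
ee_rot: [-2.416, -2.005, 0.007]
force: [-1.4, -0.9, -0.8]
width: 0.005
t 5.17 tcp [0.6285 0.1553 0.1588] enc [-59.5  92.3 158.8] F_enc [-0.68 -0.57  0.6 ] w 0.008
tool axes in enc (cols)
 [[ 0.     1.    -0.002]
 [ 1.    -0.    -0.001]
 [-0.001 -0.002 -1.   ]]
tip [-59.5  92.3 144.8]
```

View pics/z9scene.png

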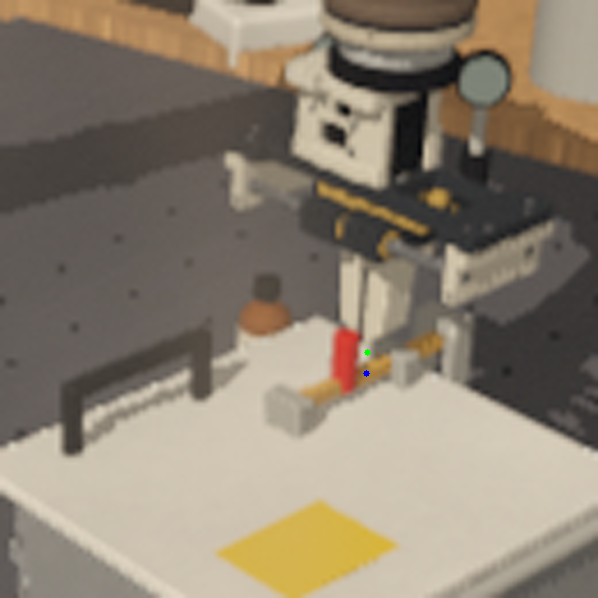

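View pics/z9side.png

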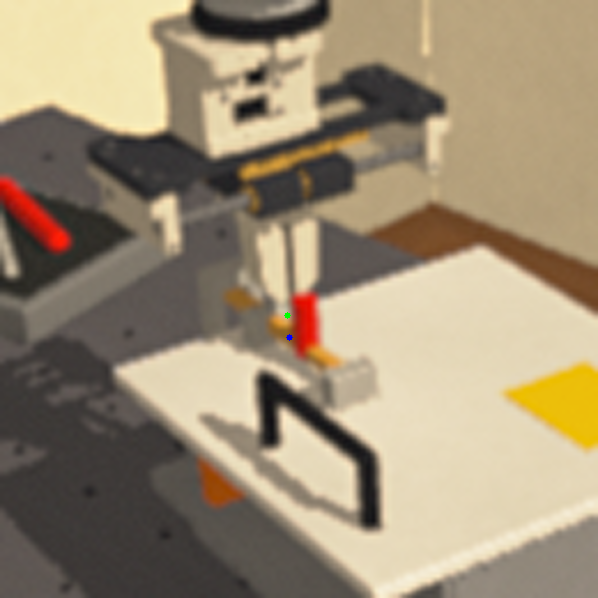

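```bash
python3 -m creep '[{"translation":[0,0,0.007],"rot":[0,0,0],"jaw":0.0},{"translation":[0,0,0.007],"rot":[0,0,0],"jaw":0.0},{"translation":[0,0,0],"rot":[0,0,0],"jaw":0.0}]'
python3 chk.py 10
python3 -m creep '[{"translation":[-0.005,0,0],"rot":[0,0,0],"jaw":0.0},{"translation":[-0.005,0,0],"rot":[0,0,0],"jaw":0.0},{"translation":[-0.005,0,0],"rot":[0,0,0],"jaw":0.0},{"translation":[-0.004,0,0],"rot":[0,0,0],"jaw":0.0}]'
python3 chk.py 10 scene
```

```text
clock: 5.42
position: [0.6284, 0.1547, 0.1443]
ee_rot: [-2.419, -2.004, 0.003]
force: [-0.2, -0.2, -0.6]
width: 0.003
t 5.42 tcp [0.6284 0.1547 0.1443] enc [-59.5  91.7 144.3] F_enc [-0.16 -0.24 -0.55] w 0.003
tool axes in enc (cols)
 [[ 0.001  1.    -0.002]
 [ 1.    -0.001 -0.001]
 [-0.001 -0.002 -1.   ]]
tip [-59.5  91.7 130.3]
clock: 5.75
position: [0.6252, 0.136, 0.1458]
ee_rot: [-2.419, -2.004, 0.0]
force: [-1.2, 2.1, -2.5]
width: 0.004
t 5.75 tcp [0.6252 0.136  0.1458] enc [-59.2  72.7 145.8] F_enc [-1.57  1.8  -2.5 ] w 0.004
tool axes in enc (cols)
 [[ 0.001  1.    -0.   ]
 [ 1.    -0.001  0.   ]
 [ 0.    -0.    -1.   ]]
tip [-59.2  72.7 131.8]
```

View pics/scene10.png

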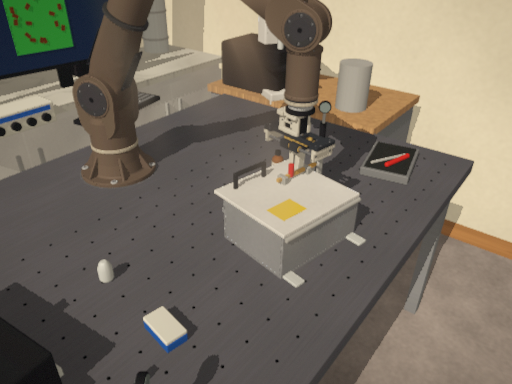

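```bash
python3 -m creep '[{"translation":[-0.004,0,0],"rot":[0,0,0],"jaw":0.0},{"translation":[-0.004,0,0],"rot":[0,0,0],"jaw":0.0},{"translation":[-0.004,0,0],"rot":[0,0,0],"jaw":0.0}]'
python3 chk.py 11
python3 -m creep '[{"translation":[-0.002,0,0],"rot":[0,0,0],"jaw":0.0},{"translation":[-0.002,0,0],"rot":[0,0,0],"jaw":0.0}]'
python3 chk.py 11 scene
```

```text
clock: 6.05
position: [0.6231, 0.1245, 0.1458]
ee_rot: [-2.418, -2.005, -0.0]
force: [-1.5, 2.8, -1.4]
width: 0.003
t 6.05 tcp [0.6231 0.1245 0.1458] enc [-59.2  61.1 145.8] F_enc [-1.98  2.44 -1.43] w 0.003
tool axes in enc (cols)
 [[ 0.  1. -0.]
 [ 1. -0.  0.]
 [ 0. -0. -1.]]
tip [-59.2  61.1 131.8]
clock: 6.22
position: [0.6225, 0.1213, 0.1459]
ee_rot: [-2.418, -2.004, -0.001]
force: [-0.8, 8.3, -2.2]
width: 0.004
t 6.22 tcp [0.6225 0.1213 0.1459] enc [-59.2  57.8 145.9] F_enc [-2.33  7.97 -2.19] w 0.004
tool axes in enc (cols)
 [[ 0.     1.    -0.   ]
 [ 1.    -0.     0.001]
 [ 0.001 -0.    -1.   ]]
tip [-59.2  57.8 131.9]
```

```bash
python3 -c "
import cv2
a=cv2.imread('pics/scene11.png')[90:220,220:350];cv2.imwrite('pics/s11z.png',cv2.resize(a,None,fx=4.6,fy=4.6,interpolation=2))"
```

```text
(no output)
```

View pics/s11z.png

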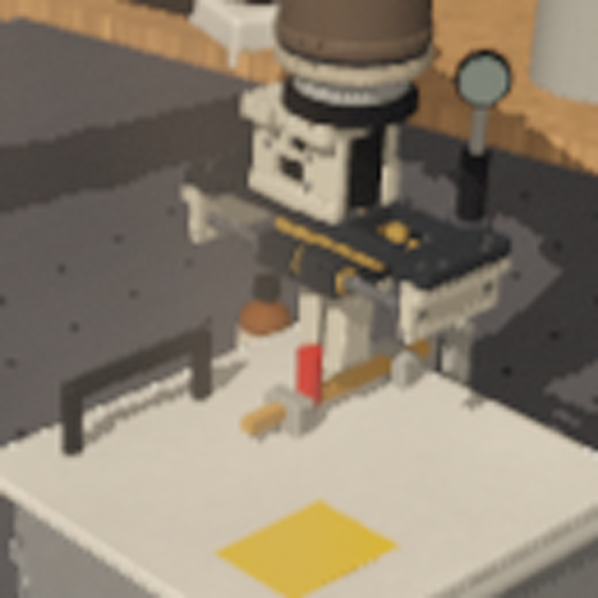

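```bash
python3 -m creep '[{"translation":[0.004,0,0],"rot":[0,0,0],"jaw":0.0},{"translation":[0,0,-0.025],"rot":[0,0,0],"jaw":0.0},{"translation":[0,0,-0.03],"rot":[0,0,0],"jaw":0.0},{"translation":[-0.035,-0.021,0],"rot":[0,0,0],"jaw":0.05},{"translation":[-0.035,-0.021,0],"rot":[0,0,0],"jaw":0.05},{"translation":[-0.032,-0.0188,0],"rot":[0,0,0],"jaw":0.05},{"translation":[0,0,0],"rot":[0,0,0],"jaw":0.05},{"translation":[0,0,0],"rot":[0,0,0],"jaw":0.05},{"translation":[0,0,0],"rot":[0,0,0],"jaw":0.05}]'
python3 chk.py 12 wrist side
python3 - <<'E'
from h import *; from fit import T
P=[0.66994,0.05359,-0.18622]; ci=optics.camera_info('wrist')
for y in(-90,-40,10): print(proj(ci,T(P,(-120,y,177))))
E
```

```text
clock: 7.02
position: [0.5456, 0.0356, 0.2014]
ee_rot: [2.419, 2.003, 0.002]
force: [-0.0, 0.9, 0.0]
width: 0.388
t 7.02 tcp [0.5456 0.0356 0.2014] enc [-118.9  -40.7  201.4] F_enc [-0.17  0.89  0.03] w 0.388
tool axes in enc (cols)
 [[ 0.001  1.     0.002]
 [ 1.    -0.001  0.   ]
 [ 0.     0.002 -1.   ]]
tip [-118.8  -40.7  187.4]
[np.float64(256.6526218940718), np.float64(287.0941348994502)]
[np.float64(256.57874444199024), np.float64(223.0077254406956)]
[np.float64(256.49417542933713), np.float64(149.64671718034424)]
```

View pics/wrist12.png

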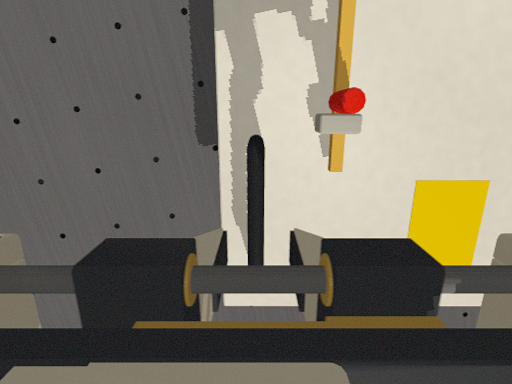

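View pics/side12.png

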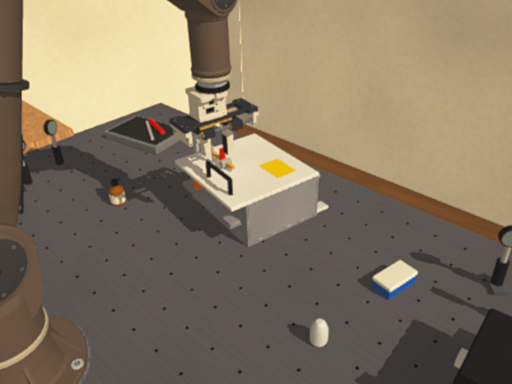

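```bash
python3 -m creep '[{"translation":[0,0,0.015],"rot":[0,0,0],"jaw":0.05},{"translation":[0,0,0.015],"rot":[0,0,0],"jaw":0.05},{"translation":[0,0,0.012],"rot":[0,0,0],"jaw":0.05},{"translation":[0,0,0.01],"rot":[0,0,0],"jaw":0.05},{"translation":[0,0,0],"rot":[0,0,0],"jaw":0.05}]'
python3 chk.py 13
python3 -m creep '[{"translation":[0,0,0],"rot":[0,0,0],"jaw":0.0},{"translation":[0,0,0],"rot":[0,0,0],"jaw":0.0},{"translation":[0,0,0],"rot":[0,0,0],"jaw":0.0},{"translation":[0,0,0],"rot":[0,0,0],"jaw":0.0},{"translation":[0,0,0],"rot":[0,0,0],"jaw":0.0},{"translation":[0,0,0],"rot":[0,0,0],"jaw":0.0},{"translation":[0,0,0],"rot":[0,0,0],"jaw":0.0}]' 30
python3 chk.py 13 side
```

```text
clock: 7.53
position: [0.544, 0.0364, 0.1466]
ee_rot: [-2.416, -2.005, 0.004]
force: [-0.6, 0.5, -0.4]
width: 0.546
t 7.53 tcp [0.544  0.0364 0.1466] enc [-120.6  -40.2  146.6] F_enc [-0.66  0.43 -0.42] w 0.546
tool axes in enc (cols)
 [[-0.001  1.    -0.003]
 [ 1.     0.001 -0.001]
 [-0.001 -0.003 -1.   ]]
tip [-120.7  -40.3  132.6]
clock: 8.12
position: [0.5438, 0.0359, 0.149]
ee_rot: [-2.418, -2.004, 0.001]
force: [-6.0, 1.6, 4.3]
width: 0.115
t 8.12 tcp [0.5438 0.0359 0.149 ] enc [-120.6  -40.8  149. ] F_enc [-6.15  0.43  4.25] w 0.115
tool axes in enc (cols)
 [[ 0.001  1.    -0.001]
 [ 1.    -0.001 -0.   ]
 [-0.    -0.001 -1.   ]]
tip [-120.7  -40.8  135. ]
```

```bash
python3 -c "
import cv2
a=cv2.imread('pics/side13.png')[90:220,150:280];cv2.imwrite('pics/s13z.png',cv2.resize(a,None,fx=4.6,fy=4.6,interpolation=2))"
```

```text
(no output)
```

View pics/s13z.png

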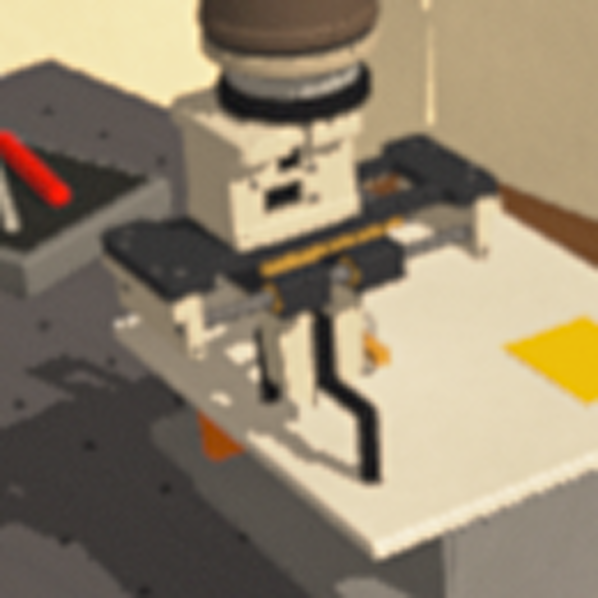

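```bash
python3 -m creep '[{"translation":[0,0.0007,-0.0058],"rot":[1.45,0,0],"jaw":0.0},{"translation":[0,0.0007,-0.0058],"rot":[1.45,0,0],"jaw":0.0},{"translation":[0,0.0007,-0.0058],"rot":[1.45,0,0],"jaw":0.0}]'
python3 chk.py 14 side
```

```text
clock: 8.42
position: [0.5462, 0.0354, 0.1654]
ee_rot: [-2.371, -1.966, 0.078]
force: [1.0, 1.8, -9.4]
width: 0.118
t 8.42 tcp [0.5462 0.0354 0.1654] enc [-118.2  -40.8  165.4] F_enc [ 0.67  1.96 -9.45] w 0.118
tool axes in enc (cols)
 [[ 0.     0.997 -0.079]
 [ 1.    -0.    -0.   ]
 [-0.    -0.079 -0.997]]
tip [-119.3  -40.8  151.5]
```

View pics/side14.png

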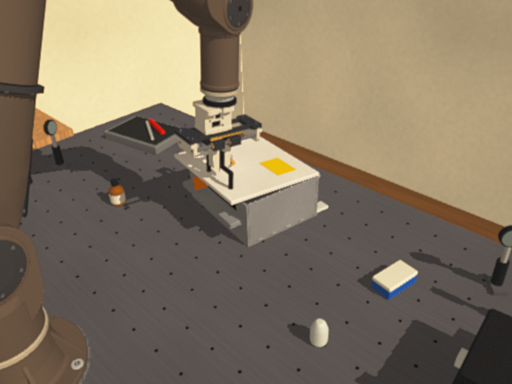

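```bash
python3 -m creep '[{"translation":[0,0.0007,-0.0058],"rot":[1.45,0,0],"jaw":0.0},{"translation":[0,0.0007,-0.0058],"rot":[1.45,0,0],"jaw":0.0},{"translation":[0,0.0007,-0.0058],"rot":[1.45,0,0],"jaw":0.0},{"translation":[0,0.0007,-0.0058],"rot":[1.45,0,0],"jaw":0.0},{"translation":[0,0.0007,-0.0058],"rot":[1.45,0,0],"jaw":0.0}]'
python3 chk.py 15
python3 -m creep '[{"translation":[0,0,0],"rot":[0,0,0],"jaw":0.0}]'
python3 chk.py 15 side
```

```text
clock: 8.88
position: [0.5535, 0.034, 0.1934]
ee_rot: [-2.293, -1.9, 0.196]
force: [1.1, 1.7, -9.5]
width: 0.117
t 8.88 tcp [0.5535 0.034  0.1934] enc [-110.8  -40.8  193.4] F_enc [ 0.74  1.9  -9.5 ] w 0.117
tool axes in enc (cols)
 [[ 0.     0.979 -0.203]
 [ 1.    -0.001 -0.   ]
 [-0.    -0.203 -0.979]]
tip [-113.7  -40.8  179.7]
clock: 8.97
position: [0.5538, 0.0339, 0.194]
ee_rot: [-2.293, -1.899, 0.196]
force: [-4.6, -0.4, 4.8]
width: 0.118
t 8.97 tcp [0.5538 0.0339 0.194 ] enc [-110.5  -40.8  194. ] F_enc [-4.4  -1.24  4.78] w 0.118
tool axes in enc (cols)
 [[ 0.001  0.979 -0.204]
 [ 1.    -0.001 -0.   ]
 [-0.    -0.204 -0.979]]
tip [-113.3  -40.8  180.3]
```

View pics/side15.png

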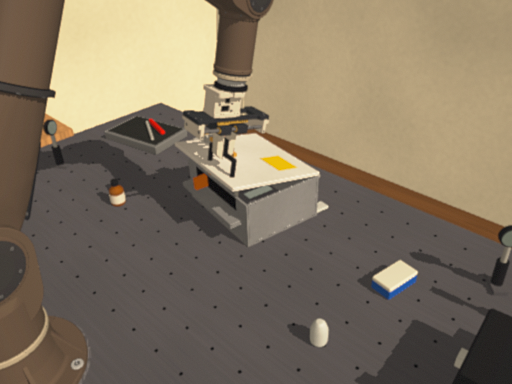

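```bash
python3 -m creep '[{"translation":[0,0,0],"rot":[0,0,0],"jaw":0.05},{"translation":[0,0,0],"rot":[0,0,0],"jaw":0.05},{"translation":[0,0,0],"rot":[0,0,0],"jaw":0.05},{"translation":[0,0,0],"rot":[0,0,0],"jaw":0.05},{"translation":[0,0,0],"rot":[0,0,0],"jaw":0.05},{"translation":[0,0,-0.02],"rot":[0,0,0],"jaw":0.05},{"translation":[0,0,-0.03],"rot":[0,0,0],"jaw":0.05},{"translation":[0,0,-0.03],"rot":[0,0,0],"jaw":0.05},{"translation":[0,0,0],"rot":[0,0,0],"jaw":0.0}]' 10
python3 chk.py 16 side scene
python3 -c "
import cv2
a=cv2.imread('pics/side16.png')[110:260,160:330];cv2.imwrite('pics/s16z.png',cv2.resize(a,None,fx=4,fy=4,interpolation=2))"
```

```text
clock: 9.77
position: [0.5732, 0.0307, 0.2782]
ee_rot: [-2.299, -1.905, 0.182]
force: [-0.4, -0.1, 0.2]
width: 0.509
t 9.77 tcp [0.5732 0.0307 0.2782] enc [-90.9 -40.4 278.2] F_enc [-0.34 -0.2   0.21] w 0.509
tool axes in enc (cols)
 [[ 0.001  0.981 -0.192]
 [ 1.    -0.001  0.002]
 [ 0.002 -0.192 -0.981]]
tip [-93.6 -40.3 264.5]
```

View pics/s16z.png

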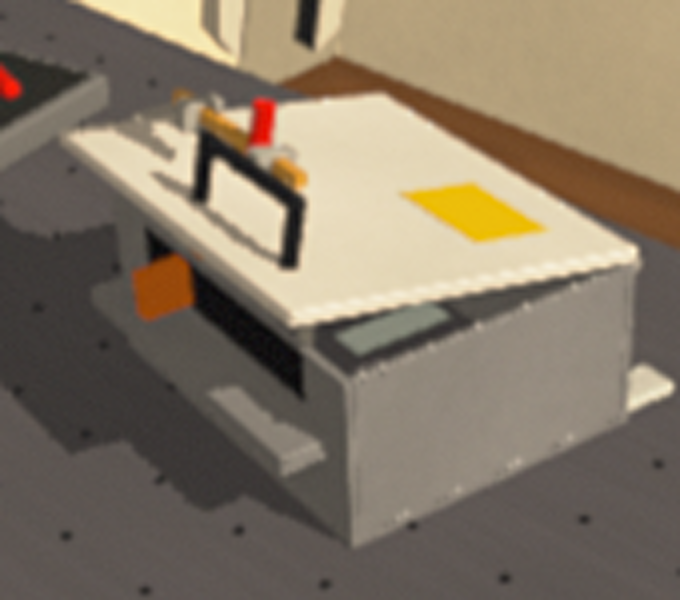

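View pics/scene16.png

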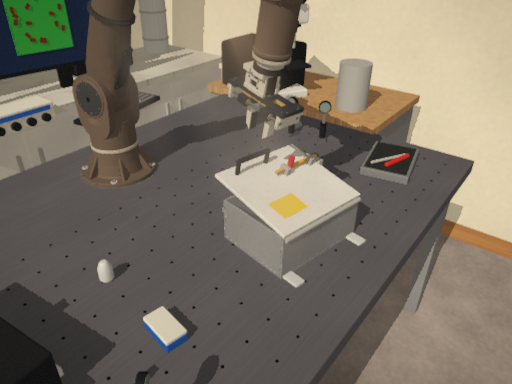

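```bash
python3 - <<'E'
from h import *; from chk import enc
ci=optics.camera_info('side')
for u,z in(((150,320),85),((192,305),85),((136,290),85),((132,265),118),((190,255),118)):
    o,d=ray(ci,(160+u[0]/4-.5,110+u[1]/4-.5)); print(u,z,enc(o+d*(z/1e3-o[2])/d[2]).round(1))
# lid angle from lip corner front-right lower: (293,325)
from fit import T
P=[0.66994,0.05359,-0.18622]
for th in(.18,.2,.22,.25):
    c,s=np.cos(th),np.sin(th)
    f=lambda x,y,z:(110+(x-110)*c+(z-120)*s,y,120-(x-110)*s+(z-120)*c)
    u=proj(ci,T(P,f(-150,-140,121)));v=proj(ci,T(P,f(-150,140,131)));print(th,[(u[0]-160+.5)*4,(u[1]-110+.5)*4],[(v[0]-160+.5)*4,(v[1]-110+.5)*4])
E
```

```text
(150, 320) 85 [-142.6   41.7   85. ]
(192, 305) 85 [-112.    40.8   85. ]
(136, 290) 85 [-131.8   79.4   85. ]
(132, 265) 118 [-142.6   58.9  118. ]
(190, 255) 118 [-106.9   46.8  118. ]
0.18 [np.float64(294.19232182197993), np.float64(337.00543459340986)] [np.float64(60.90794231726636), np.float64(136.56518641415084)]
0.2 [np.float64(295.23962204183044), np.float64(328.6385883406409)] [np.float64(61.66412613150749), np.float64(129.0903559652753)]
0.22 [np.float64(296.44852046042774), np.float64(320.20783240364915)] [np.float64(62.566819184986116), np.float64(121.58117394925)]
0.25 [np.float64(298.56545943847743), np.float64(307.451605228807)] [np.float64(64.19600422937401), np.float64(110.26167671829296)]
```

```bash
python3 -m creep '[{"translation":[0,-0.035,0],"rot":[0,0,0],"jaw":0.0},{"translation":[0,-0.035,0],"rot":[0,0,0],"jaw":0.0},{"translation":[0,-0.035,0],"rot":[0,0,0],"jaw":0.0},{"translation":[0,0,0],"rot":[-5,0,0],"jaw":0.0},{"translation":[0,0,0],"rot":[-6,0,0],"jaw":0.0},{"translation":[0,0,0],"rot":[0,0,-7],"jaw":0.0},{"translation":[0,0,0],"rot":[0,0,-7],"jaw":0.0},{"translation":[0,0,0],"rot":[0,0,-7],"jaw":0.0},{"translation":[0,0,0],"rot":[0,0,-7],"jaw":0.0},{"translation":[0,0,0],"rot":[0,0,-7],"jaw":0.0},{"translation":[0,0,0],"rot":[0,0,-7],"jaw":0.0},{"translation":[0,0,0],"rot":[0,0,-7],"jaw":0.0}]'
python3 chk.py 17
python3 -m creep '[{"translation":[0,0,0],"rot":[0,0,-7],"jaw":0.0},{"translation":[0,0,0],"rot":[0,0,-7],"jaw":0.0},{"translation":[0,0,0],"rot":[0,0,-7],"jaw":0.0},{"translation":[0,0,0],"rot":[0,0,-7],"jaw":0.0},{"translation":[0,0,0],"rot":[0,0,-7],"jaw":0.0},{"translation":[0,0,0],"rot":[0,0,-6],"jaw":0.0},{"translation":[0,0,0],"rot":[0,0,0],"jaw":0.0}]'
python3 chk.py 17; python3 -c "from cell import arm;print(arm.observe()['joints'])"
```

```text
clock: 10.87
position: [0.468, 0.0499, 0.2926]
ee_rot: [-1.356, -2.821, 0.006]
force: [-0.2, -1.0, -0.6]
width: -0.003
t 10.87 tcp [0.468  0.0499 0.2926] enc [-197.8  -41.   292.6] F_enc [-0.02 -1.02 -0.59] w -0.003
tool axes in enc (cols)
 [[-0.758  0.652 -0.012]
 [ 0.652  0.758 -0.001]
 [ 0.009 -0.008 -1.   ]]
tip [-197.9  -41.   278.6]
clock: 11.45
position: [0.4681, 0.0499, 0.2927]
ee_rot: [-0.284, -3.117, -0.001]
force: [-0.3, 0.2, -0.3]
width: 0.008
t 11.45 tcp [0.4681 0.0499 0.2927] enc [-197.7  -41.   292.7] F_enc [-0.3   0.13 -0.28] w 0.008
tool axes in enc (cols)
 [[-1.    -0.005 -0.012]
 [-0.005  1.    -0.001]
 [ 0.012 -0.001 -1.   ]]
tip [-197.8  -41.   278.7]
[-0.10406492  0.13763916 -0.12774677  1.79523004  0.01407846  1.22117323
  1.15347898]
```

```bash
python3 -m creep '[{"translation":[0,0,0],"rot":[0,-6.5,0],"jaw":0.0},{"translation":[0,0,0],"rot":[0,-6.5,0],"jaw":0.0},{"translation":[0,0,0],"rot":[0,-6.5,0],"jaw":0.0},{"translation":[0,0,0],"rot":[0,-6.5,0],"jaw":0.0},{"translation":[0,0,0],"rot":[0,-6.5,0],"jaw":0.0},{"translation":[0,0,0],"rot":[0,-6.5,0],"jaw":0.0},{"translation":[0,0,0],"rot":[0,-6.5,0],"jaw":0.0},{"translation":[0,0,0],"rot":[0,0,0],"jaw":0.0}]'
python3 chk.py 18 wrist side scene; python3 -c "from cell import arm;print(arm.observe()['joints'])"
```

```text
clock: 12.12
position: [0.4673, 0.0459, 0.2919]
ee_rot: [0.237, 2.417, -0.097]
force: [-0.8, -0.2, -0.7]
width: 0.004
t 12.12 tcp [0.4673 0.0459 0.2919] enc [-197.7  -45.   291.9] F_enc [-0.75 -0.39 -0.67] w 0.004
tool axes in enc (cols)
 [[-0.755  0.011  0.656]
 [ 0.005  1.    -0.012]
 [-0.656 -0.006 -0.755]]
tip [-188.5  -45.2  281.3]
[-0.08699464 -0.18583041 -0.42813954  2.33637683  0.77520797  0.55208459
  0.26000481]
```

View pics/side18.png

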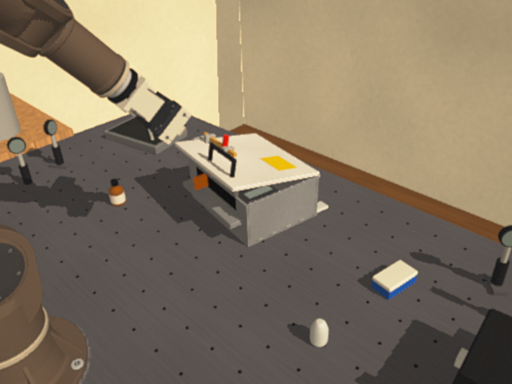

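View pics/wrist18.png

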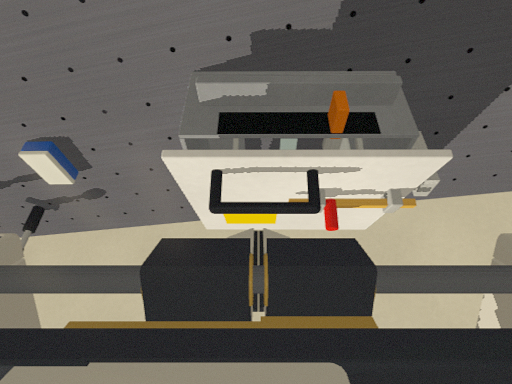

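```bash
python3 - <<'E'
from h import *; from chk import enc,P,s,R
im=cv2.imread('pics/wrist18.png')[60:240,150:460]; cv2.imwrite('pics/w18z.png',cv2.resize(im,None,fx=2.5,fy=2.5,interpolation=2))
ci=optics.camera_info('wrist')
from fit import T
for X in [(-145,41,85),(-145,55,85),(-145,41,118),(-145,55,118),(-110,-55,100),(-145,0,172)]: 
    u=proj(ci,T(P,X)); print(X,np.round(u,1),[(u[0]-149.5)*2.5,(u[1]-59.5)*2.5])
E
```

```text
(-145, 41, 85) [336.1  86.9] [np.float64(466.58675089303244), np.float64(68.5688121103032)]
(-145, 55, 85) [348.6  86.9] [np.float64(497.864794806536), np.float64(68.3983104793085)]
(-145, 41, 118) [340.3 106.8] [np.float64(477.12342384520764), np.float64(118.14828783697074)]
(-145, 55, 118) [353.6 106.7] [np.float64(510.16961850354403), np.float64(117.99506062257116)]
(-110, -55, 100) [251.4 120.3] [np.float64(254.65519256116778), np.float64(151.89163618809982)]
(-145, 0, 172) [305.8 144.7] [np.float64(390.7916721451169), np.float64(212.87503304409847)]
```

View pics/w18z.png

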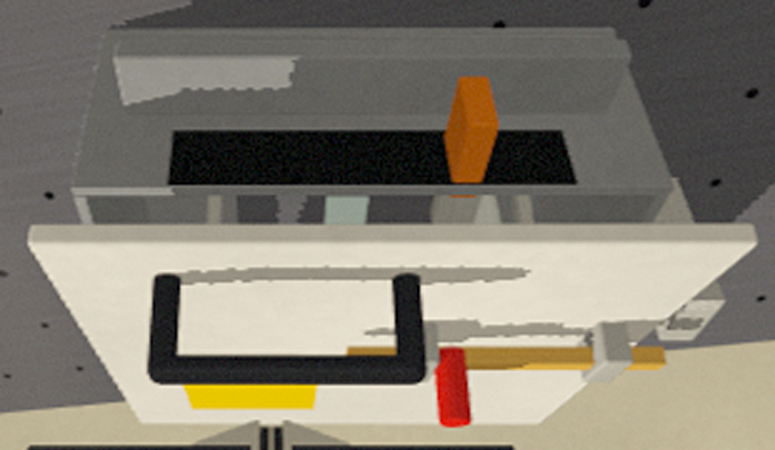

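```bash
python3 -m creep '[{"translation":[0.0171,0.0102,0.0195],"rot":[0,0,0],"jaw":0.0},{"translation":[0.0171,0.0102,0.0195],"rot":[0,0,0],"jaw":0.0},{"translation":[0.0171,0.0102,0.0195],"rot":[0,0,0],"jaw":0.0},{"translation":[0.0171,0.0102,0.0195],"rot":[0,0,0],"jaw":0.0},{"translation":[0.0171,0.0102,0.0195],"rot":[0,0,0],"jaw":0.0},{"translation":[0,0,0],"rot":[0,-2,0],"jaw":0.0},{"translation":[0,0,0],"rot":[0,-2,0],"jaw":0.0},{"translation":[0,0,0],"rot":[0,0,0],"jaw":0.0},{"translation":[0,0,0],"rot":[0,0,0],"jaw":0.0}]'
python3 chk.py 19 wrist side scene; python3 -c "from cell import arm;print(arm.observe()['joints'])"
```

```text
clock: 13.02
position: [0.4787, 0.0912, 0.1722]
ee_rot: [0.229, 2.353, -0.109]
force: [-0.0, 0.4, -0.6]
width: 0.006
t 13.02 tcp [0.4787 0.0912 0.1722] enc [-194.9    1.5  172.2] F_enc [-0.1   0.44 -0.55] w 0.006
tool axes in enc (cols)
 [[-0.711  0.013  0.703]
 [ 0.001  1.    -0.017]
 [-0.703 -0.011 -0.711]]
tip [-185.1    1.3  162.2]
[-0.18557676  0.17414048 -0.66341146  2.52014458  1.59067727  0.75337821
 -0.84024406]
```

View pics/side19.png

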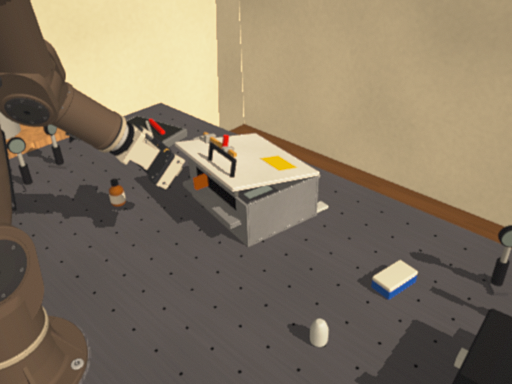

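View pics/wrist19.png

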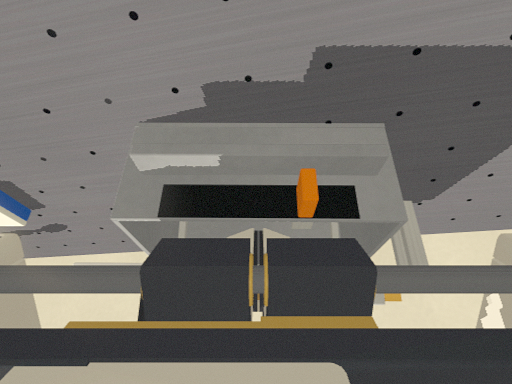

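View pics/scene19.png

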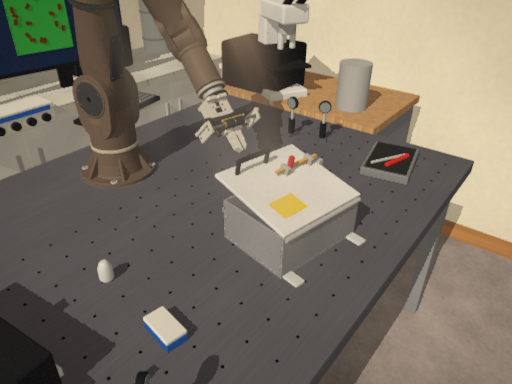

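```bash
python3 - <<'E'
from h import *; from chk import enc,P,s,R
from fit import T
for n,u in(('bottle',(118,204)),('objective',(319,345)),('slidebox',(395,292))):
    o,d=ray(optics.camera_info('side'),u); X=o-d*o[2]/d[2]; print(n,X.round(3),enc(X).round(0))
ci=optics.camera_info('wrist')
for X in [(-145,41,85),(-145,55,85),(-145,41,118),(-145,55,118),(-144,-120,71),(-144,120,71),(-110,-140,120)]: print(X,np.round(proj(ci,T(P,X)),1))
im=cv2.imread('pics/wrist19.png')[100:260,100:420]; cv2.imwrite('pics/w19z.png',cv2.resize(im,None,fx=2.5,fy=2.5,interpolation=2))
E
```

```text
bottle [0.423 0.337 0.   ] [-295.  233.    0.]
objective [ 0.418 -0.368  0.   ] [-170. -460.    0.]
slidebox [ 0.638 -0.401  0.   ] [  52. -453.    0.]
(-145, 41, 85) [304.8 164.2]
(-145, 55, 85) [320.5 164.2]
(-145, 41, 118) [307.4 196.6]
(-145, 55, 118) [324.1 196.6]
(-144, -120, 71) [129.4 152.5]
(-144, 120, 71) [390.3 152.2]
(-110, -140, 120) [111.2 216.1]
```

View pics/w19z.png

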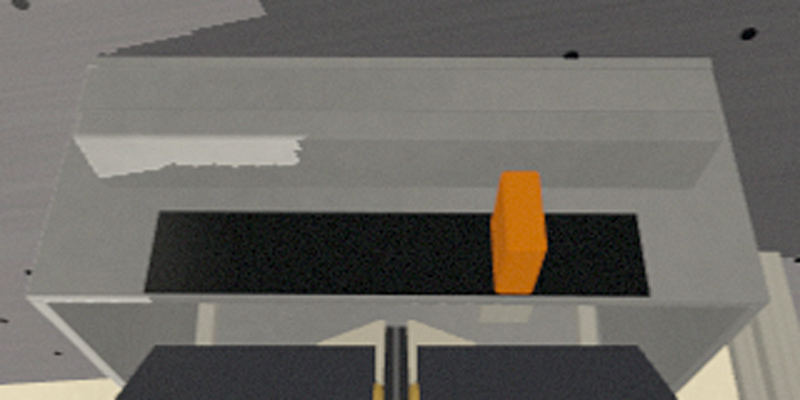

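```bash
python3 -m creep '[{"translation":[0.0107,0.0015,0],"rot":[0,0,0],"jaw":0.0},{"translation":[0,0,0.02],"rot":[0,0,0],"jaw":0.0},{"translation":[0,0,0.02],"rot":[0,0,0],"jaw":0.0},{"translation":[0,0,0.02],"rot":[0,0,0],"jaw":0.0},{"translation":[0,0,0.02],"rot":[0,0,0],"jaw":0.0},{"translation":[0,0,0],"rot":[0,0,0],"jaw":0.0}]'
python3 chk.py 20 wrist side scene; python3 -c "
from cell import arm;print(arm.observe()['joints'])
import cv2
a=cv2.imread('pics/side20.png')[110:240,130:260];cv2.imwrite('pics/s20z.png',cv2.resize(a,None,fx=4.6,fy=4.6,interpolation=2))"
```

```text
clock: 13.67
position: [0.5284, 0.0809, 0.1073]
ee_rot: [0.233, 2.351, -0.11]
force: [-0.6, 0.1, 0.3]
width: 0.003
t 13.67 tcp [0.5284 0.0809 0.1073] enc [-144.2    0.7  107.3] F_enc [-0.57  0.01  0.32] w 0.003
tool axes in enc (cols)
 [[-0.709  0.016  0.705]
 [ 0.004  1.    -0.018]
 [-0.705 -0.01  -0.709]]
tip [-134.3    0.4   97.3]
[-0.15270922  0.41667276 -0.6182046   2.51402066  1.90141466  0.86362533
 -1.06867036]
```

View pics/s20z.png

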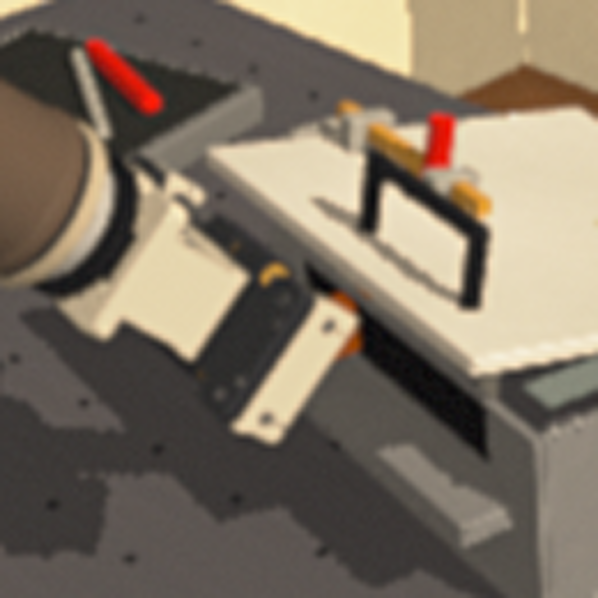

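View pics/wrist20.png

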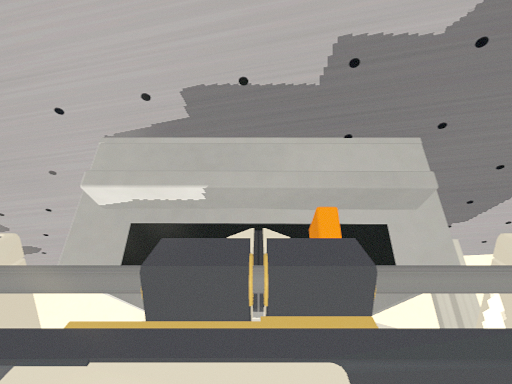

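```bash
python3 - <<'E'
from h import *; from chk import enc,P,s,R,Re
ci=optics.camera_info('side')
ey=np.array([-np.sin(P[2]),np.cos(P[2]),0])
t=enc(s['position'])
for u in((355,310),(275,440),(318,290),(240,430)):
  for y in(-95,):
    o,d=ray(ci,(130+u[0]/4.6-.5,110+u[1]/4.6-.5)); n=ey; c0=np.array([P[0],P[1],0])+ey*y/1e3
    X=o+d*((c0-o)@n)/(d@n); e=enc(X); print(u,y,e.round(1),'tool',(Re.T@(e-t)).round(1))
E
```

```text
(355, 310) -95 [-183.2  -95.   203.5] tool [-40.7 -97.8 -91.3]
(275, 440) -95 [-232.6  -95.   149. ] tool [ 32.8 -97.9 -87.6]
(318, 290) -95 [-201.6  -95.   221.3] tool [ -40.2  -98.2 -116.9]
(240, 430) -95 [-249.9  -95.   162. ] tool [  35.8  -98.3 -109. ]
```

```bash
python3 -m creep '[{"translation":[0,0.001,0.01],"rot":[0,0,0],"jaw":0.0},{"translation":[0,0.001,0.01],"rot":[0,0,0],"jaw":0.0},{"translation":[0,0,0],"rot":[0,0,0],"jaw":0.0}]'
python3 chk.py 21
python3 -m creep '[{"translation":[0,0,0.01],"rot":[0,0,0],"jaw":0.0},{"translation":[0,0,0],"rot":[0,0,0],"jaw":0.0}]'
python3 chk.py 21 wrist side
python3 -c "
import cv2
a=cv2.imread('pics/wrist21.png')[120:320,130:400];cv2.imwrite('pics/w21z.png',cv2.resize(a,None,fx=2.9,fy=2.9,interpolation=2))
a=cv2.imread('pics/side21.png')[110:240,130:260];cv2.imwrite('pics/s21z.png',cv2.resize(a,None,fx=4.6,fy=4.6,interpolation=2))"
```

```text
clock: 14.07
position: [0.5413, 0.0817, 0.0952]
ee_rot: [0.229, 2.349, -0.107]
force: [-0.4, 0.3, -0.4]
width: 0.001
t 14.07 tcp [0.5413 0.0817 0.0952] enc [-131.6    3.8   95.2] F_enc [-0.49  0.18 -0.38] w 0.001
tool axes in enc (cols)
 [[-0.708  0.012  0.706]
 [ 0.003  1.    -0.014]
 [-0.706 -0.008 -0.708]]
tip [-121.7    3.6   85.3]
clock: 14.23
position: [0.5478, 0.0801, 0.088]
ee_rot: [0.229, 2.349, -0.107]
force: [-0.5, 0.7, -0.2]
width: 0.007
t 14.23 tcp [0.5478 0.0801 0.088 ] enc [-124.9    3.5   88. ] F_enc [-0.63  0.62 -0.22] w 0.007
tool axes in enc (cols)
 [[-0.708  0.012  0.706]
 [ 0.002  1.    -0.015]
 [-0.706 -0.009 -0.708]]
tip [-115.     3.2   78.1]
```

View pics/w21z.png

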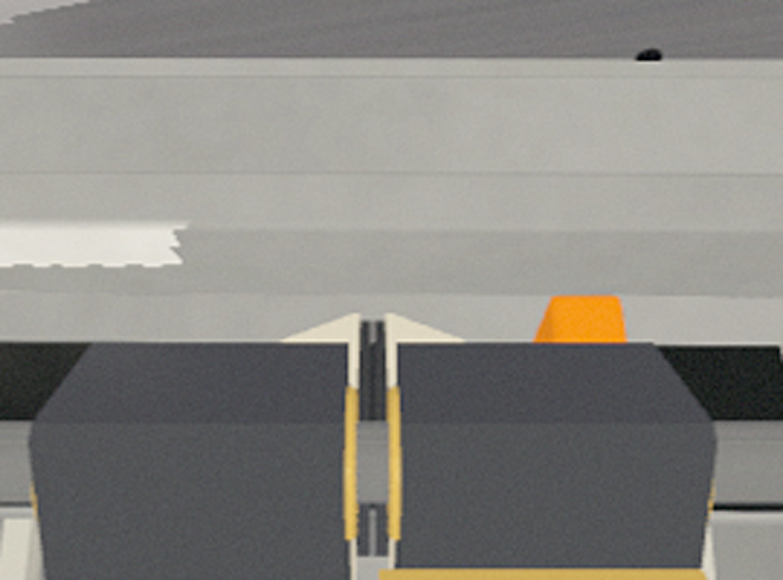

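View pics/s21z.png

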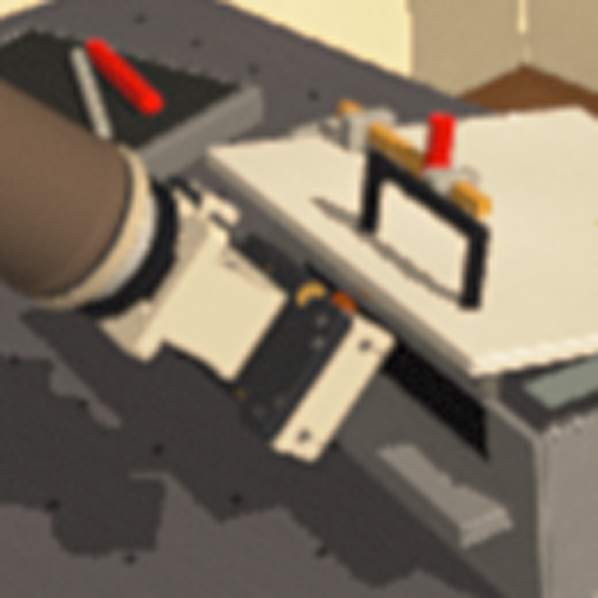

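```bash
python3 -m creep '[{"translation":[0,0.004,0],"rot":[0,0,0],"jaw":0.0},{"translation":[0,0.004,0],"rot":[0,0,0],"jaw":0.0},{"translation":[0,0.003,0],"rot":[0,0,0],"jaw":0.0},{"translation":[0,0.003,0],"rot":[0,0,0],"jaw":0.0}]'
python3 chk.py 22
python3 -m creep '[{"translation":[0,0.002,0],"rot":[0,0,0],"jaw":0.0},{"translation":[0,0.002,0],"rot":[0,0,0],"jaw":0.0}]'
python3 chk.py 22 wrist
python3 -c "
import cv2
a=cv2.imread('pics/wrist22.png')[120:320,130:400];cv2.imwrite('pics/w22z.png',cv2.resize(a,None,fx=2.9,fy=2.9,interpolation=2))"
```

```text
clock: 14.67
position: [0.5504, 0.0948, 0.0877]
ee_rot: [0.228, 2.349, -0.106]
force: [0.4, 1.0, 0.2]
width: 0.003
t 14.67 tcp [0.5504 0.0948 0.0877] enc [-125.1   18.3   87.7] F_enc [0.21 1.01 0.16] w 0.003
tool axes in enc (cols)
 [[-0.708  0.011  0.706]
 [ 0.002  1.    -0.014]
 [-0.706 -0.008 -0.708]]
tip [-115.2   18.1   77.7]
clock: 14.83
position: [0.551, 0.0974, 0.0873]
ee_rot: [0.229, 2.35, -0.108]
force: [-2.3, -2.0, 3.1]
width: 0.008
t 14.83 tcp [0.551  0.0974 0.0873] enc [-125.    21.    87.3] F_enc [-1.89 -2.38  3.12] w 0.008
tool axes in enc (cols)
 [[-0.709  0.012  0.706]
 [ 0.002  1.    -0.016]
 [-0.706 -0.01  -0.708]]
tip [-115.1   20.8   77.4]
```

View pics/w22z.png

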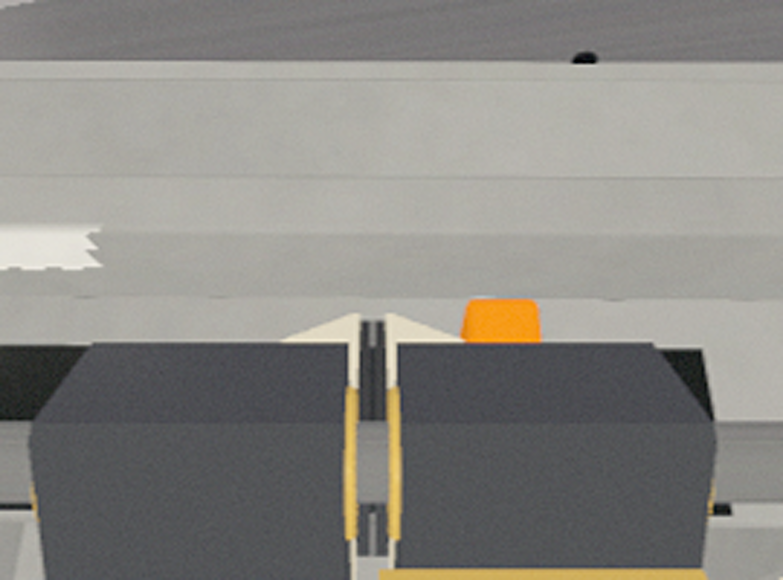

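```bash
python3 -m creep '[{"translation":[0,0.002,0],"rot":[0,0,0],"jaw":0.0},{"translation":[0,0.002,0],"rot":[0,0,0],"jaw":0.0}]'
python3 chk.py 23 | head -1
python3 -m creep '[{"translation":[0,0.002,0],"rot":[0,0,0],"jaw":0.0},{"translation":[0,0.002,0],"rot":[0,0,0],"jaw":0.0}]'
python3 chk.py 23 wrist | head -1
python3 -c "
import cv2
a=cv2.imread('pics/wrist23.png')[120:320,130:400];cv2.imwrite('pics/w23z.png',cv2.resize(a,None,fx=2.9,fy=2.9,interpolation=2))"
```

```text
clock: 15.05
position: [0.5518, 0.1013, 0.0872]
ee_rot: [0.229, 2.35, -0.108]
force: [-3.1, -3.1, 2.5]
width: 0.008
t 15.05 tcp [0.5518 0.1013 0.0872] enc [-125.    25.    87.2] F_enc [-2.46 -3.61  2.45] w 0.008
clock: 15.22
position: [0.5526, 0.1056, 0.0871]
ee_rot: [0.229, 2.35, -0.107]
force: [-2.9, -3.3, 2.6]
width: 0.008
t 15.22 tcp [0.5526 0.1056 0.0871] enc [-124.9   29.4   87.1] F_enc [-2.29 -3.76  2.56] w 0.008
```

View pics/w23z.png

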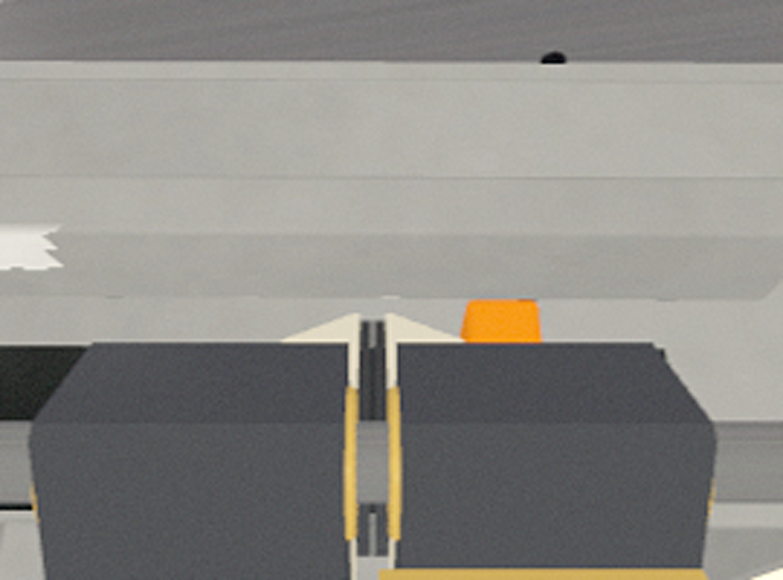

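Moving with the tab at ~3.7 N. Continue to its stop.

```bash
python3 -m creep '[{"translation":[0,0.002,0],"rot":[0,0,0],"jaw":0.0},{"translation":[0,0.002,0],"rot":[0,0,0],"jaw":0.0}]'
python3 chk.py 24 | head -1
python3 -m creep '[{"translation":[0,0.001,0],"rot":[0,0,0],"jaw":0.0},{"translation":[0,0.001,0],"rot":[0,0,0],"jaw":0.0}]'
python3 chk.py 24 | head -1
python3 -m creep '[{"translation":[0,0.001,0],"rot":[0,0,0],"jaw":0.0}]' >/dev/null
python3 chk.py 24 | head -1
python3 -m creep '[{"translation":[0,0.001,0],"rot":[0,0,0],"jaw":0.0}]'>/dev/null
python3 chk.py 24 | head -1
```

```text
clock: 15.43
position: [0.5534, 0.1096, 0.0871]
ee_rot: [0.229, 2.35, -0.107]
force: [-3.3, -2.9, 3.1]
width: 0.009
t 15.43 tcp [0.5534 0.1096 0.0871] enc [-124.9   33.5   87.1] F_enc [-2.69 -3.42  3.1 ] w 0.009
clock: 15.6
position: [0.5539, 0.1118, 0.0871]
ee_rot: [0.229, 2.35, -0.106]
force: [-1.8, -2.0, 2.3]
width: 0.009
t 15.6 tcp [0.5539 0.1118 0.0871] enc [-124.8   35.7   87.1] F_enc [-1.42 -2.33  2.28] w 0.009
t 15.68 tcp [0.5541 0.1127 0.0871] enc [-124.8   36.6   87.1] F_enc [-2.65 -3.05  2.69] w 0.004
t 15.77 tcp [0.5542 0.1135 0.0871] enc [-124.8   37.5   87.1] F_enc [-2.98 -5.38  2.8 ] w 0.003
```

```bash
python3 -m creep '[{"translation":[0,0.001,0],"rot":[0,0,0],"jaw":0.0}]' >/dev/null
python3 chk.py 25 | head -1
python3 -m creep '[{"translation":[0,0,0],"rot":[0,0,0],"jaw":0.0}]' >/dev/null
python3 chk.py 25 wrist| head -1
```

```text
t 15.85 tcp [0.5542 0.1136 0.087 ] enc [-124.9   37.6   87. ] F_enc [-4.32 -7.62  5.66] w 0.005
t 15.93 tcp [0.5542 0.1135 0.087 ] enc [-124.9   37.4   87. ] F_enc [-3.56 -5.68  3.8 ] w 0.003
```

```bash
python3 -m creep '[{"translation":[0,-0.005,0],"rot":[0,0,0],"jaw":0.0},{"translation":[0,-0.01,0],"rot":[0,0,0],"jaw":0.0},{"translation":[0,-0.007,0],"rot":[0,0,0],"jaw":0.0},{"translation":[0,0,0],"rot":[0,0,0],"jaw":0.0}]'
python3 chk.py 26 wrist | head -1
python3 -c "
import cv2
a=cv2.imread('pics/wrist26.png')[120:320,130:400];cv2.imwrite('pics/w26z.png',cv2.resize(a,None,fx=2.9,fy=2.9,interpolation=2))"
python3 - <<'E'
import numpy as np
from chk import Re
h=np.array([110,120.])
def tip(t):
    if t<.785: return h+260*np.array([-np.cos(t),np.sin(t)])+[0,1]-10*np.array([.707,.707])+27*np.array([.707,-.707])
    return h+233*np.array([-np.cos(t),np.sin(t)])+10*np.array([-np.sin(t),-np.cos(t)])
M=np.array([[-.708,-.706],[.706,-.708]])
ts=np.arange(.2,1.2,.05)
for a,b in zip(ts[:-1],ts[1:]): print(round(b,2),tip(b).round(1),(M@(tip(b)-tip(a))).round(1))
E
```

```text
clock: 16.32
position: [0.5496, 0.0909, 0.0871]
ee_rot: [0.23, 2.35, -0.108]
force: [-0.3, -0.6, -0.2]
width: 0.004
t 16.32 tcp [0.5496 0.0909 0.0871] enc [-125.2   14.4   87.1] F_enc [-0.16 -0.65 -0.24] w 0.004
0.25 [-129.9  159.2] [-11.   -6.9]
0.3 [-126.4  171.7] [-11.3  -6.4]
0.35 [-122.2  184. ] [-11.6  -5.8]
0.4 [-117.5  196.1] [-11.9  -5.2]
0.45 [-112.1  207.9] [-12.2  -4.6]
0.5 [-106.2  219.5] [-12.4  -4. ]
0.55 [-99.6 230.7] [-12.6  -3.4]
0.6 [-92.6 241.6] [-12.7  -2.7]
0.65 [-85.  252.2] [-12.8  -2.1]
0.7 [-76.8 262.3] [-12.9  -1.5]
0.75 [-68.2 272.1] [-13.   -0.8]
0.8 [-59.5 280.2] [-11.9   0.4]
0.85 [-51.3 288.4] [-11.7  -0.1]
0.9 [-42.7 296.3] [-11.6   0.5]
0.95 [-33.7 303.7] [-11.6   1.1]
1.0 [-24.3 310.7] [-11.5   1.7]
1.05 [-14.6 317.1] [-11.4   2.3]
1.1 [ -4.6 323.1] [-11.3   2.8]
1.15 [  5.7 328.6] [-11.2   3.4]
```

View pics/w26z.png

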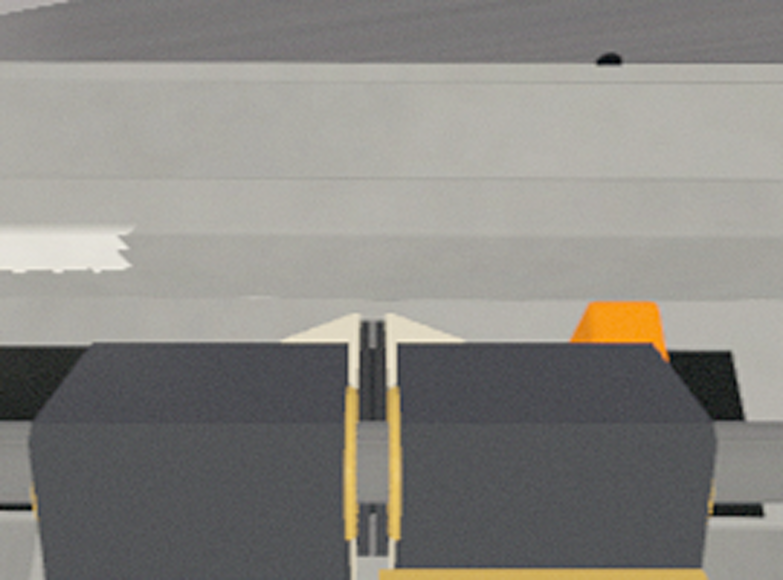

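```bash
python3 -m creep '[{"translation":[-0.008,0,-0.008],"rot":[0,0,0],"jaw":0.0},{"translation":[-0.008,0,-0.008],"rot":[0,0,0],"jaw":0.0},{"translation":[-0.008,0,-0.008],"rot":[0,0,0],"jaw":0.0},{"translation":[-0.006,0,-0.006],"rot":[0,0,0],"jaw":0.0},{"translation":[0,0,0],"rot":[0,0,0],"jaw":0.0}]'
python3 chk.py 27 side wrist| head -1
python3 -c "
import cv2
a=cv2.imread('pics/side27.png')[100:230,130:260];cv2.imwrite('pics/s27z.png',cv2.resize(a,None,fx=4.6,fy=4.6,interpolation=2))"
```

```text
clock: 16.78
position: [0.5511, 0.094, 0.1317]
ee_rot: [0.229, 2.347, -0.105]
force: [0.1, -0.6, -0.4]
width: 0.006
t 16.78 tcp [0.5511 0.094  0.1317] enc [-124.2   17.7  131.7] F_enc [ 0.19 -0.62 -0.42] w 0.006
```

View pics/s27z.png

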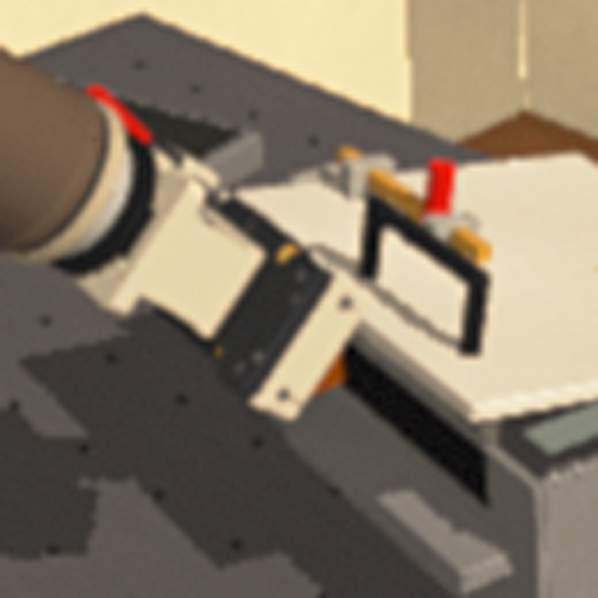

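View pics/wrist27.png

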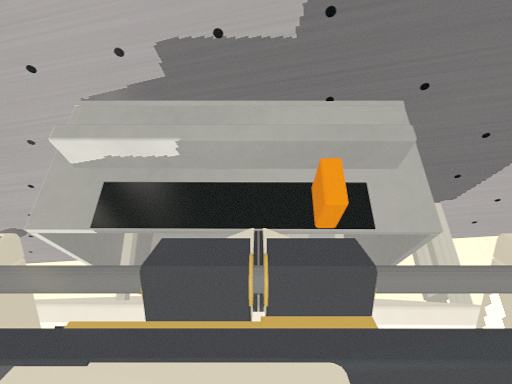

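```bash
python3 -m creep '[{"translation":[-0.003,0,-0.003],"rot":[0,0,0],"jaw":0.0},{"translation":[-0.0055,0,-0.0034],"rot":[0,0,0],"jaw":0.0},{"translation":[-0.0055,0,-0.0034],"rot":[0,0,0],"jaw":0.0}]'
python3 chk.py 28 | head -1
python3 -m creep '[{"translation":[-0.0055,0,-0.0034],"rot":[0,0,0],"jaw":0.0},{"translation":[-0.0055,0,-0.0032],"rot":[0,0,0],"jaw":0.0}]'
python3 chk.py 28 side | head -1
```

```text
clock: 17.13
position: [0.5518, 0.0928, 0.1446]
ee_rot: [0.227, 2.355, -0.107]
force: [-1.0, 0.3, -7.8]
width: 0.005
t 17.13 tcp [0.5518 0.0928 0.1446] enc [-123.4   16.7  144.6] F_enc [-1.03  0.09 -7.82] w 0.005
clock: 17.3
position: [0.5548, 0.0922, 0.157]
ee_rot: [0.228, 2.355, -0.107]
force: [0.2, 0.1, -7.6]
width: 0.007
t 17.3 tcp [0.5548 0.0922 0.157 ] enc [-120.3   16.6  157. ] F_enc [ 0.22  0.16 -7.62] w 0.007
```

View pics/side28.png

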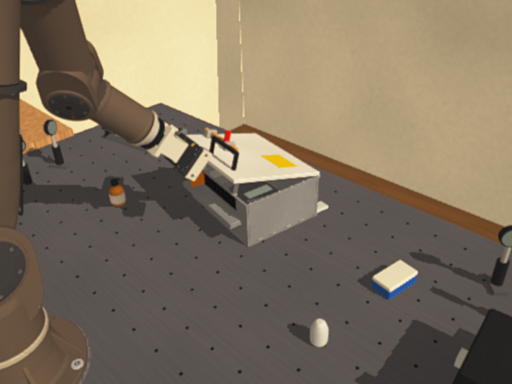

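```bash
python3 -m creep '[{"translation":[-0.0056,0,-0.0032],"rot":[0,0,0],"jaw":0.0},{"translation":[-0.0056,0,-0.0032],"rot":[0,0,0],"jaw":0.0}]'
python3 chk.py 29 | head -1
python3 -m creep '[{"translation":[-0.0058,0,-0.0029],"rot":[0,0,0],"jaw":0.0},{"translation":[-0.0058,0,-0.0029],"rot":[0,0,0],"jaw":0.0}]'
python3 chk.py 29 | head -1
python3 -m creep '[{"translation":[-0.006,0,-0.0026],"rot":[0,0,0],"jaw":0.0},{"translation":[-0.006,0,-0.0026],"rot":[0,0,0],"jaw":0.0}]'
python3 chk.py 29 side | head -1
```

```text
clock: 17.52
position: [0.5582, 0.0915, 0.1693]
ee_rot: [0.228, 2.355, -0.107]
force: [-0.4, -1.1, -8.1]
width: 0.007
t 17.52 tcp [0.5582 0.0915 0.1693] enc [-116.9   16.6  169.3] F_enc [-0.15 -1.11 -8.07] w 0.007
clock: 17.68
position: [0.5624, 0.0907, 0.1817]
ee_rot: [0.228, 2.354, -0.108]
force: [-0.5, -1.1, -7.8]
width: 0.006
t 17.68 tcp [0.5624 0.0907 0.1817] enc [-112.6   16.5  181.7] F_enc [-0.25 -1.15 -7.79] w 0.006
clock: 17.85
position: [0.5672, 0.0898, 0.1938]
ee_rot: [0.228, 2.354, -0.108]
force: [-1.0, -0.3, -7.4]
width: 0.004
t 17.85 tcp [0.5672 0.0898 0.1938] enc [-107.7   16.5  193.8] F_enc [-0.92 -0.46 -7.37] w 0.004
```

View pics/side29.png

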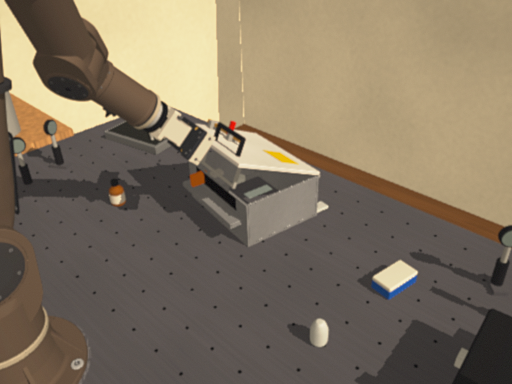

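```bash
python3 -m creep '[{"translation":[-0.0122,0,-0.0046],"rot":[0,0,0],"jaw":0.0},{"translation":[-0.0124,0,-0.004],"rot":[0,0,0],"jaw":0.0},{"translation":[-0.0126,0,-0.0034],"rot":[0,0,0],"jaw":0.0},{"translation":[-0.0127,0,-0.0027],"rot":[0,0,0],"jaw":0.0}]'
python3 chk.py 30 | head -1
python3 -m creep '[{"translation":[-0.0128,0,-0.0021],"rot":[0,0,0],"jaw":0.0},{"translation":[-0.0129,0,-0.0015],"rot":[0,0,0],"jaw":0.0},{"translation":[-0.013,0,-0.0008],"rot":[0,0,0],"jaw":0.0}]'
python3 chk.py 30 side scene; python3 -c "from cell import arm;print(arm.observe()['joints'])"
```

```text
clock: 18.23
position: [0.5919, 0.0849, 0.2395]
ee_rot: [0.229, 2.354, -0.108]
force: [-0.8, -0.7, -8.2]
width: 0.007
t 18.23 tcp [0.5919 0.0849 0.2395] enc [-82.5  16.4 239.5] F_enc [-0.67 -0.89 -8.17] w 0.007
clock: 18.48
position: [0.6157, 0.0803, 0.2695]
ee_rot: [0.229, 2.354, -0.109]
force: [-0.7, -0.5, -8.6]
width: 0.005
t 18.48 tcp [0.6157 0.0803 0.2695] enc [-58.2  16.3 269.5] F_enc [-0.61 -0.63 -8.57] w 0.005
tool axes in enc (cols)
 [[-0.712  0.012  0.702]
 [ 0.001  1.    -0.016]
 [-0.702 -0.011 -0.712]]
tip [-48.4  16.  259.6]
[-0.02017004  0.14695406 -0.53056016  2.16382468  1.27040327  0.59386321
 -0.16601633]
```

View pics/side30.png

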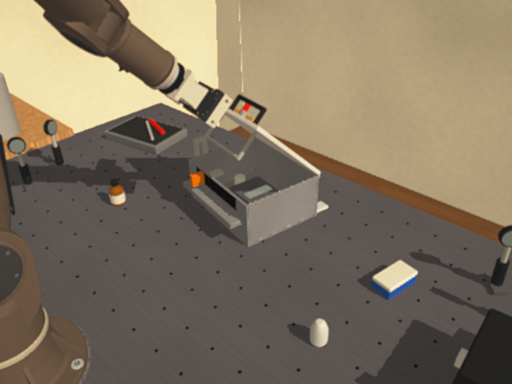

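View pics/scene30.png

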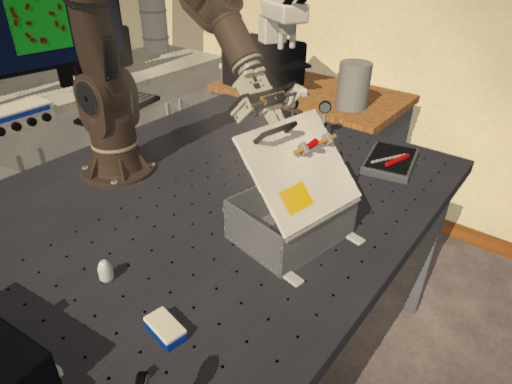

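```bash
python3 -m creep '[{"translation":[-0.0119,0,0.0002],"rot":[0,0,0],"jaw":0.0},{"translation":[-0.0117,0,0],"rot":[0,0,0],"jaw":0.0},{"translation":[-0.0116,0,0.0005],"rot":[0,0,0],"jaw":0.0},{"translation":[-0.0116,0,0.0011],"rot":[0,0,0],"jaw":0.0}]'
python3 chk.py 31 | head -1
python3 -m creep '[{"translation":[-0.0115,0,0.0017],"rot":[0,0,0],"jaw":0.0},{"translation":[-0.0114,0,0.0023],"rot":[0,0,0],"jaw":0.0},{"translation":[-0.0113,0,0.0028],"rot":[0,0,0],"jaw":0.0},{"translation":[-0.0112,0,0.0034],"rot":[0,0,0],"jaw":0.0}]'
python3 chk.py 31 side scene | head -1; python3 -c "from cell import arm;print(arm.observe()['joints'])"
```

```text
clock: 18.92
position: [0.6491, 0.0744, 0.3005]
ee_rot: [0.228, 2.355, -0.109]
force: [-2.5, 0.3, -8.9]
width: 0.002
t 18.92 tcp [0.6491 0.0744 0.3005] enc [-24.4  16.6 300.5] F_enc [-2.47 -0.16 -8.92] w 0.002
clock: 19.25
position: [0.6878, 0.067, 0.3251]
ee_rot: [0.229, 2.355, -0.109]
force: [-3.8, 0.5, -7.6]
width: 0.006
t 19.25 tcp [0.6878 0.067  0.3251] enc [ 15.1  16.4 325.1] F_enc [-3.86 -0.26 -7.63] w 0.006
[ 0.05400793  0.18622014 -0.51729221  1.95637258  1.05664837  0.60808902
  0.17364527]
```

View pics/side31.png

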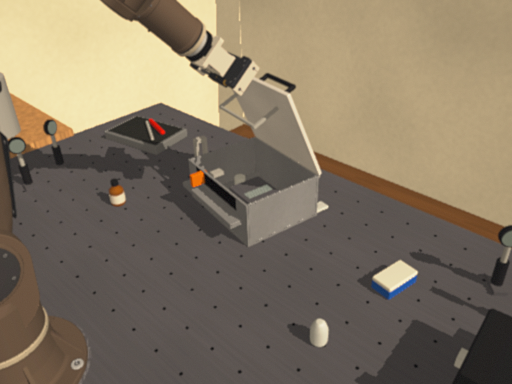

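View pics/scene31.png

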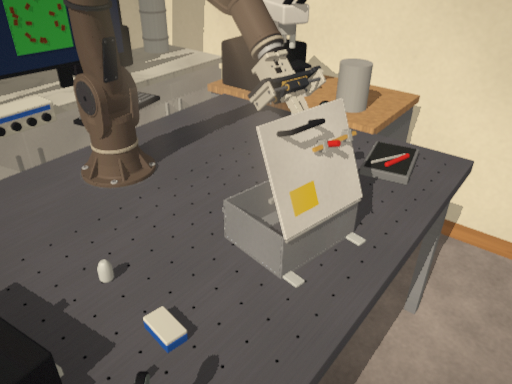

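```bash
python3 -m creep '[{"translation":[0.01,0,-0.002],"rot":[0,0,0],"jaw":0.0},{"translation":[0.02,0,-0.015],"rot":[0,0,0],"jaw":0.0},{"translation":[0.02,0,-0.02],"rot":[0,0,0],"jaw":0.0},{"translation":[0.02,0,-0.02],"rot":[0,0,0],"jaw":0.0},{"translation":[0.02,0,-0.02],"rot":[0,0,0],"jaw":0.0},{"translation":[0.02,0,-0.02],"rot":[0,0,0],"jaw":0.0},{"translation":[0,0,0],"rot":[0,0,0],"jaw":0.0},{"translation":[0,0,0],"rot":[0,0,0],"jaw":0.0}]'
python3 chk.py 32 side scene wrist
python3 - <<'E'
from h import *; from fit import T; from chk import P
for c in('side','scene'):
  for th in(1.0,1.05,1.1,1.15,1.2):
    co,s=np.cos(th),np.sin(th); f=lambda x,y,z:(110+(x-110)*co+(z-120)*s,y,120-(x-110)*s+(z-120)*co)
    print(c,th,np.round(proj(optics.camera_info(c),T(P,f(-150,-140,131))),0),np.round(proj(optics.camera_info(c),T(P,f(-150,140,131))),0),'knob drawn',np.round(proj(optics.camera_info(c),T(P,f(-60,40,177))),0),'locked',np.round(proj(optics.camera_info(c),T(P,f(-60,70,177))),0))
E
```

```text
clock: 20.02
position: [0.5451, 0.0967, 0.3205]
ee_rot: [0.226, 2.347, -0.106]
force: [1.2, -0.2, 0.4]
width: 0.009
t 20.02 tcp [0.5451 0.0967 0.3205] enc [-130.7   19.2  320.5] F_enc [1.2  0.04 0.37] w 0.009
tool axes in enc (cols)
 [[-0.707  0.009  0.707]
 [ 0.     1.    -0.013]
 [-0.708 -0.009 -0.707]]
tip [-120.8   19.   310.6]
side 1.0 [278. 105.] [210.  71.] knob drawn [262.  93.] locked [255.  90.]
side 1.05 [282. 101.] [214.  68.] knob drawn [264.  92.] locked [258.  89.]
side 1.1 [286.  97.] [218.  65.] knob drawn [267.  90.] locked [260.  87.]
side 1.15 [290.  93.] [222.  62.] knob drawn [270.  89.] locked [263.  86.]
side 1.2 [295.  90.] [226.  59.] knob drawn [273.  88.] locked [266.  85.]
scene 1.0 [245. 129.] [329. 100.] knob drawn [328. 141.] locked [336. 137.]
scene 1.05 [249. 128.] [332.  99.] knob drawn [331. 141.] locked [339. 138.]
scene 1.1 [252. 127.] [336.  98.] knob drawn [334. 142.] locked [342. 138.]
scene 1.15 [256. 126.] [340.  97.] knob drawn [337. 142.] locked [345. 139.]
scene 1.2 [260. 126.] [345.  97.] knob drawn [340. 143.] locked [348. 140.]
```

View pics/side32.png

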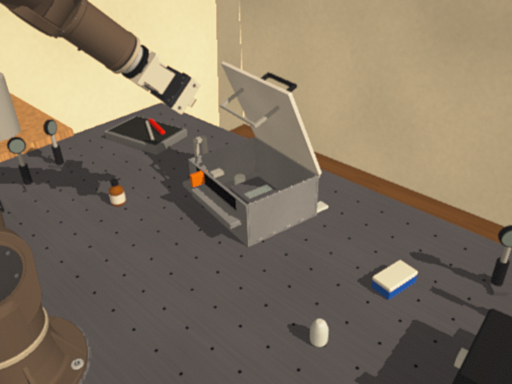

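View pics/scene32.png

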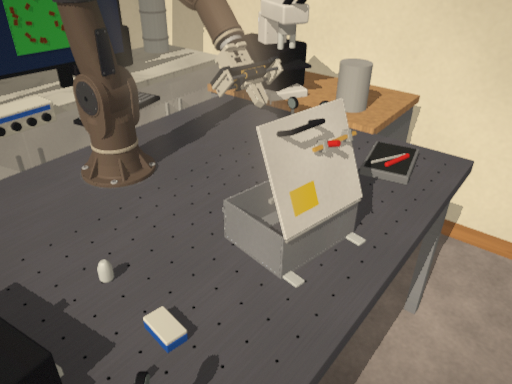

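```bash
python3 -c "
from cell import arm
print(arm.observe()['force'],arm.sign_off())"
```

```text
the job is handed in; nothing more can be done
[-0.24094018 -0.81489951 -0.15450581] None
```

The lid is standing open at about 1.15–1.2 rad (66–69°) with the bolt still drawn, and I handed the job in at about 20 s with the arm clear of everything.

- **Bolt:** I pushed the red knob to its stop; the force rose to about 8 N there. My first two tries, a grasp and then a push, passed over the knob. The real fingertips sit about 11 mm behind the TCP, not 14 mm ahead as stated, so I lowered the tool to allow for it.
- **Lid ajar:** I raised it by the handle to about 0.2 rad, let go, and it stayed there.
- **Catch:** I felt the tab with the shut fingers under the lip and pushed it left at about 3–4 N over about 17–18 mm. The force rose to about 8 N at the stop. The camera agreed, showing it moved by roughly 18–19 mm.
- **Opening:** I swung the lid up from below at about 8–9 N, with no rise in force as it passed 0.25 rad, where the catch would have held it.

**Last checks:** After I backed off, both fixed cameras showed the lid in the same place. In the scene camera the knob sat at its drawn position. The wrist force was close to zero, and the bottle, objective and slide box looked unmoved. The two cameras differed slightly on the lid angle (1.15 against 1.2 rad).

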